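# Scrape the sloping test plate clean and hold the hand probe on the ringed spot

### The job

Take the scraper block by its rib and wipe the three loose chips off the sloping test plate onto the table, using only the scraper to move them, then stand the scraper on its foot on the table, clear of the plate. Then take the hand probe out of its stand and hold its sprung tip inside the ring drawn on the plate, square to the plate's face, pressed gently so that the tip is pushed about half-way in; finish while holding it there. Leave the other things on the table where they are.

Things in the scene. Friction and masses are not known exactly. Their poses are not given: they have to be found in the camera images.
- plate: Bare metal test plate, 220 mm (its x) by 160 mm (its y), fixed on a blue welded stand. Origin: middle of its top face; z is the face's outward normal. The face slopes 15 degrees (0.26 rad): it falls towards the plate's -x edge (the edge nearest the robot), whose top is 48 mm above the table; the origin is 76 mm above the table. Plate 12 mm thick, nothing stands up from its face. The two small X crosses near its high edge are old marks, not the spot
- spot (a point): Centre of the black pen ring (drawn 24 mm across, with a dot in the middle) on the plate's top face; the only ring. A chip may cover it until the plate is wiped. Its axes are those of the plate (z outward normal)
- chip_a_mid (a point): Loose dark steel chip, 22 x 15 x 7 mm, lying flat on the plate; its centre
- chip_b_mid (a point): Loose dark steel chip, 17 x 17 x 8 mm, lying flat on the plate; its centre
- chip_c_mid (a point): Loose dark steel chip, 24 x 12 x 7 mm, lying flat on the plate; its centre
- scraper_grip (a point): Scraper block standing upright on the table: flat foot 30 mm (its x) by 110 mm (its y) and 22 mm high, with an upright wooden rib on it 24 mm thick (x), 64 mm long (y), up to 78 mm above the underside. The point is the middle of the rib, 52 mm above the underside; z up. About 0.2 kg
- stand: Grey block, 75 x 75 mm and 66 mm high, fixed to the table, with an upright through hole of 28 mm in which the probe hangs by its collar. Origin: centre of its underside
- probe_grip (a point): Hand probe standing upright in the stand, tip down: black square-sided grip 28 x 28 mm and 78 mm long (sides along its x and y) above a 42 mm round collar and a 22 mm round nose. The point is in the middle of the grip; its top end is 37 mm above the point, the underside of the collar 47 mm below it, the end of the fully extended sprung tip 106 mm below it (all along the probe's z, which points from tip to top). The probe must be lifted 60 mm to clear the stand. About 0.16 kg
- probe_tip (a point): End of the probe's sprung steel tip (10 mm across, round-ended), which stands 14 mm out of the nose when free; z points up the probe
- plunger (a joint): How far the sprung tip is pushed into the probe, m: 0 free, 0.010 fully in; the spring takes 0.7 N per mm, 3.5 N at half-way
- tube_short_mid (a point): Bystander: offcut of square steel tube, 70 x 30 x 30 mm, lying on the table; its centre
- magnet_mid (a point): Bystander: flat triangular welding magnet about 80 mm, 18 mm high, lying on the table
- tube_long_mid (a point): Bystander: offcut of square steel tube, 160 x 40 x 40 mm; its centre
- hammer_grip (a point): Bystander: hammer with a wooden handle lying flat on the table; a point in its handle
- wrench_grip (a point): Bystander: open-ended steel wrench lying flat on the table; a point in its handle
- brush_grip (a point): Bystander: flat brush with a wooden handle lying flat on the table; a point in its handle
Things that resemble listed ones, but are neither listed nor needed, are in the scene too. Leave any blue look-alike of the part that bears probe_grip alone. Several things have the shape of the stand; the one meant has the colours described above.

How it is judged:
By the outcome, as a careful person would: the job done as asked, in the order asked, and still so for the second after the job is handed in, while the arm keeps its last pose, push and grip.
It also fails if it takes over 61 s, if anything falls off the work surface, if the arm or the gripper's body presses on something with over 40 N, if the wrist force passes 120 N, or if a joint passes its speed limit or range.

### The arm

A 6-joint arm with a two-finger parallel gripper is mounted at the origin on the work surface. World frame = base frame: x ahead of the robot, y to its left, z up, the work surface at z = 0. Lengths are in mm, angles in rad, forces in N, time in s.
With the tool pointing down it reaches from about 275 to 1000 mm from the base axis. Payload 8.4 kg.
Tool frame: the origin (TCP) lies on the centre line of the jaws, within the pads' length; the fingertips stand 22 mm ahead of it and the grasp point (between the pads) lies 3 mm ahead of it; z points along the fingers, y is the direction in which the jaws open and shut (so a half turn about z gives the same grasp; the last joint's range is limited). The gripper opens to 85 mm and grips with 20 to 120 N. Pads are 22 mm wide; open, the fingers measure 114 mm over their backs; the gripper's body (76 mm by 85 mm) begins 54 mm behind the grasp point. The pads swing forward as they close: fully open they stand 13 mm farther back than shut.
Start: joints at [-1.348, 0.353, 1.633, -0, 1.155, -0.002], TCP at [139.318, -609.277, 253.281] pointing down, gripper open.
Joint ranges: [-2.63, 2.63], [-0.92, 2.1], [0.06, 2.66], [-1.3, 4.44], [0, 2.69], [-3.02, 3.02]. Speed limits (rad/s): [2.22, 2.22, 2.79, 3.14, 3.14, 3.14].

### API

Orientations are given as [roll, pitch, yaw] about the fixed x, y, z axes, in that order (R = Rz(yaw) Ry(pitch) Rx(roll)).
In Python, from rig import r gives the robot as it stands.
- The arm moves only by the tool carry_out, never from a script. Its argument "rows" is text: rows parted by semicolons, each of 5 numbers parted by spaces: the opening, from 0 (shut) to 1 (fully open), then the shift along the tool's x, y, z in units of 30 mm (1.0 is 30 mm), then the turn about the tool's z in units of 8 degrees (1.0 is 8 degrees). A call has 1 to 12 rows; each row shifts and turns the commanded pose from where the row before left it, along the tool's axes as they then stand; what a row does not reach is not made up. A row lasts 1/8 s, in which the tool goes at most 62.5 mm and 10.7 degrees, less where a joint would pass 70% of its speed; a pose out of reach is approached as far as the arm can. A call is refused whole if a number of a shift passes 1 or a number of a turn 1, either way. A call with a gripper value outside its range is refused whole. The fingers move at their own pace and stop on an object; "newtons" is the grip in N (left out, the last holds). Time passes only in rows, so rows that do not move let the fingers close. It gives the time, the measured TCP pose, the force and the opening at its end, in the units of the state.
- r.sense(): the state, without advancing time (a new reading comes with each control period).
- r.grab_frame(name): name is "side" or "top" or "wrist"; returns the picture (384x512x3 uint8, blue, green, red); there is no depth.
- r.get_calibration(name): a dict with "intrinsics" (3x3 intrinsics, pixels), "position" and "rotation" of the camera in the world. Camera axes: x right, y up, looking along -z (the intrinsics and any distortion apply to the point x, -y, -z); pixel columns grow to the right and rows downward; lengths in mm; the calibration is good to about 2 mm. A picture is of the moment at which its call begins: read the wrist's pose just before it. get_calibration takes no time and is no camera call; for the wrist camera it gives the pose at the moment of the call.
- r.sign_off(): hands the job in, once; it reports no verdict.
The state is a dict: "clock": time; "qpos": joint angles; "qvel": joint speeds; "joint_efforts": joint torques, N m; "eef_pos": TCP position; "tcp_rot": TCP orientation; "contact_force": force on the tool from outside, world axes, zero at the start; "wrist_torque": the same for the moment, N m; "opening": opening from 0.0 (shut) to 1.0 (fully open).
Only numpy, scipy, OpenCV 4.12 (cv2) and the standard library are available. Lean on these libraries where they do the work, as an engineer would, in place of code of your own. Each camera call takes 0.05 s, during which the arm holds its last target.

## Working session

There is one attempt and no reset: what is moved stays moved. The work goes in short steps, Python scripts to look and compute and a tool call to move; the robot and the scene stay as the last step left them, time stands still between calls to the robot, and variables do not carry over. Pictures are saved under pics/ and viewed, and the job is handed in when it is done.

Besides the shell and the picture viewer there is one more tool, called after "Call:" as name(argument=value, ...) on one line, values as JSON. carry_out: Moves the arm, as the interface text tells. Its arguments: {"type":"object","properties":{"rows":{"type":"string"},"newtons":{"type":"number"}},"required":["rows"]}

```bash
ls; mkdir -p pics
python3 - <<'E'
from rig import r
import cv2
print(r.sense())
for n in ("top","side","wrist"):
    c=r.get_calibration(n); print(n,c)
    cv2.imwrite(f"pics/{n}0.png",r.grab_frame(n))
E
```

```text
pics
{'clock': 0.0, 'qpos': array([-1.34840763e+00,  3.53625857e-01,  1.63413695e+00, -6.32919329e-06,
        1.15521487e+00, -2.41717345e-03]), 'qvel': array([-0.00222204,  0.00059681, -0.00046235, -0.00081551, -0.00230753,
        0.00064079]), 'joint_efforts': array([ 1.46666618e-03, -6.05248833e+01, -3.42068732e+01,  1.89991702e-04,
        9.44227329e-03, -1.94000182e-05]), 'eef_pos': array([ 139.21143939, -608.83620496,  252.57438393]), 'tcp_rot': array([-3.14020762e+00,  2.43907164e-06,  2.24808435e-01]), 'contact_force': array([ 0.2111963 ,  0.21600182, -0.34370765]), 'wrist_torque': array([-0.00772647, -0.0075328 , -0.04291078]), 'opening': 0.9980897154282976}
top {'intrinsics': array([[456.58916424,   0.        , 257.43284723],
       [  0.        , 456.58916424, 198.84277891],
       [  0.        ,   0.        ,   1.        ]]), 'position': array([ 356.37994763,   55.04527844, 1333.5711443 ]), 'rotation': array([ 1.74289125e-01,  9.55700288e-04, -1.59213227e+00])}
side {'intrinsics': array([[465.74944366,   0.        , 263.23658961],
       [  0.        , 465.74944366, 192.90653788],
       [  0.        ,   0.        ,   1.        ]]), 'position': array([ 108.63117964, 1135.03611791, 1128.60441839]), 'rotation': array([ 0.85227361,  0.00573481, -2.75506012])}
wrist {'intrinsics': array([[268.5947442 ,   0.        , 255.42401643],
       [  0.        , 268.5947442 , 190.08516782],
       [  0.        ,   0.        ,   1.        ]]), 'position': array([ 215.981086  , -591.74098425,  373.21633676]), 'rotation': array([-0.30739794,  0.00231051, -1.34585191])}
```

View pics/top0.png

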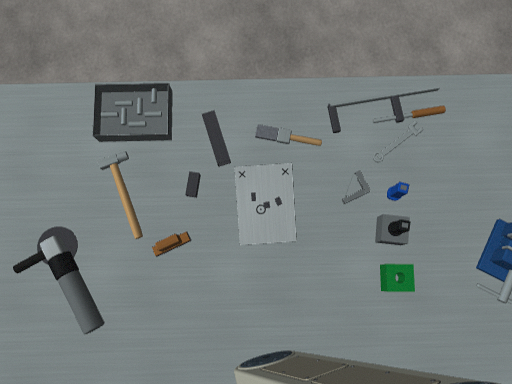

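View pics/side0.png

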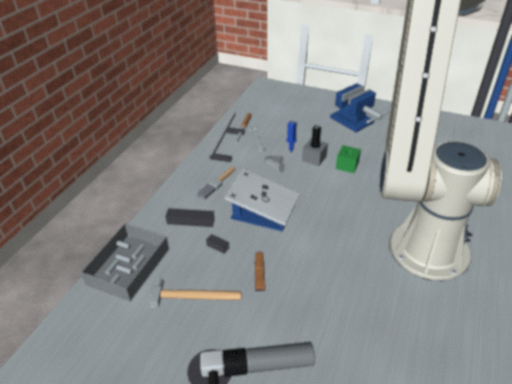

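View pics/wrist0.png

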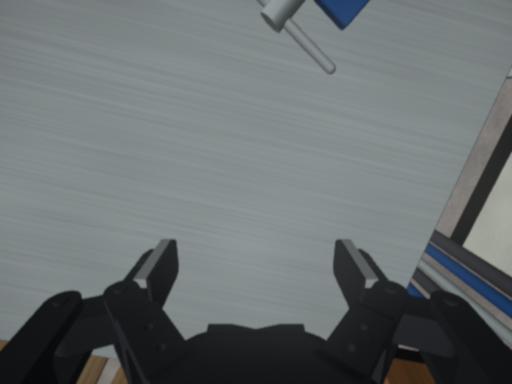

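The top view shows the scraper at (171,244), the plate at (266,204) with the ring at (261,209), and chips at (253,197), (266,205) and (279,201). The grey stand with the black probe is at (394,229). Look-alikes are the green stand at (397,278) and the blue probe at (398,190). I'll confirm these in enlarged crops and measure.

```bash
cat > h.py <<'E'
import numpy as np, cv2
from scipy.spatial.transform import Rotation as R
from rig import r
def cal(n):
    c=r.get_calibration(n); return c['intrinsics'],np.array(c['position']),R.from_euler('xyz',c['rotation']).as_matrix()
def ray(c,u,v):
    K,p,M=c; d=np.linalg.inv(K)@np.array([u,v,1.]); return p,M@np.array([d[0],-d[1],-d[2]])
def onz(c,u,v,z):
    p,d=ray(c,u,v); return p+d*(z-p[2])/d[2]
def onplane(c,u,v,o,n):
    p,d=ray(c,u,v); return p+d*(np.dot(n,o-p)/np.dot(n,d))
def proj(c,X):
    K,p,M=c; q=M.T@(np.asarray(X,float)-p); q=K@np.array([q[0],-q[1],-q[2]]); return q[:2]/q[2]
def tri(rays):
    A=np.zeros((3,3));b=np.zeros(3)
    for p,d in rays:
        d=d/np.linalg.norm(d);P=np.eye(3)-np.outer(d,d);A+=P;b+=P@p
    return np.linalg.solve(A,b)
def crop(im,x0,y0,w,h,s): return cv2.resize(im[y0:y0+h,x0:x0+w],None,fx=s,fy=s,interpolation=cv2.INTER_CUBIC)
E
python3 - <<'E'
from h import *
t=cv2.imread('pics/top0.png'); s=cv2.imread('pics/side0.png')
cv2.imwrite('pics/c1.png',np.hstack([crop(t,225,155,80,100,5),crop(t,145,220,60,100,5)[:, :300]]))
cv2.imwrite('pics/c2.png',np.hstack([crop(t,365,175,60,75,6),crop(s,280,110,60,75,6)]))
cv2.imwrite('pics/c3.png',np.hstack([crop(s,220,160,90,80,5),crop(s,230,240,60,80,5)]))
c=cal('top')
for n,u,v,z in [('plate',266,204,76),('ring',261,209,70),('scr',171,244,78),('probe',400,226,150)]:
    print(n,onz(c,u,v,z).round())
E
```

```text
plate [563.  28.  76.]
ring [550.  42.  70.]
scr [457. 291.  78.]
probe [ 485. -318.  150.]
```

View pics/c1.png

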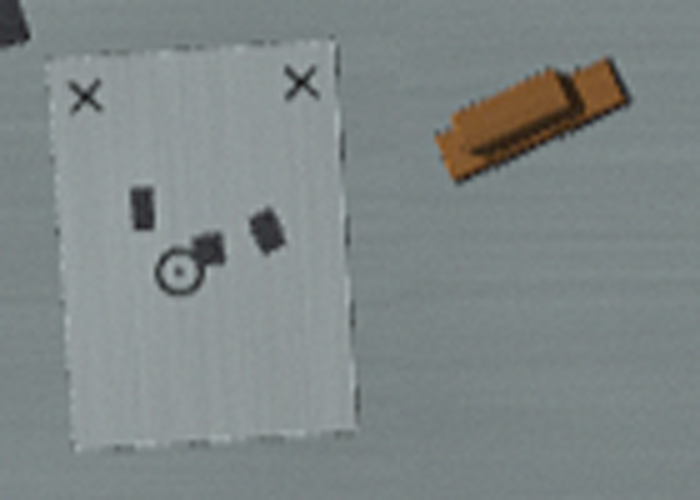

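View pics/c2.png

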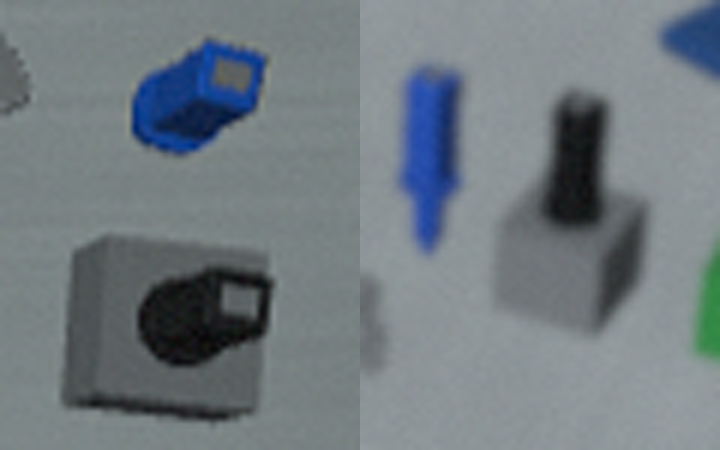

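View pics/c3.png

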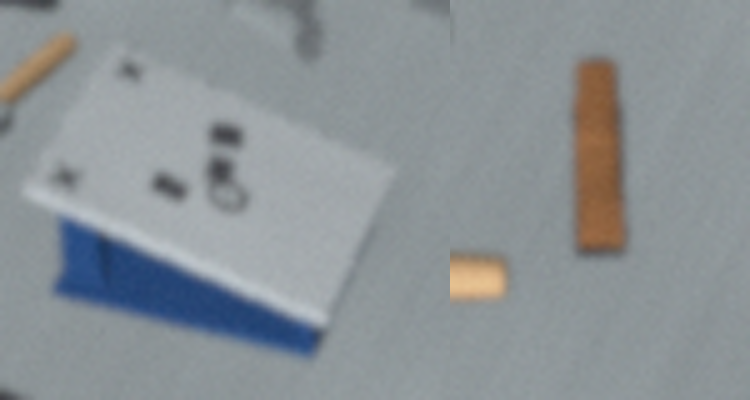

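The crops confirm it. The probe wanted is the black one in the grey stand (top end near px (405,224)); the blue one and the green block are decoys. The scraper is the brown block with a rib. Next I fit the plate, scraper and stand.

```bash
cat > m.py <<'E'
from h import *
t=cv2.imread('pics/top0.png'); c=cal('top'); cs=cal('side'); s=cv2.imread('pics/side0.png')
P=lambda x,y:(225+x/5-.4,155+y/5-.4)
hi=76+110*np.sin(np.radians(15)); lo=76-110*np.sin(np.radians(15))
TL,TR,BR,BL=[onz(c,*P(*q),z) for q,z in [((48,60),hi),((338,42),hi),((355,430),lo),((77,450),lo)]]
O=(TL+TR+BR+BL)/4; ex=(TL+TR-BL-BR); yaw=np.arctan2(ex[1],ex[0])
print('plate',O.round(1),'yaw x',np.degrees(yaw),'yaw from y', [np.degrees(np.arctan2(a[1],a[0]))-90 for a in (TL-TR,BL-BR)], 'sizes',[np.linalg.norm(a).round(1) for a in (TL-TR,BL-BR,TL-BL,TR-BR)])
yaw=np.mean([yaw]); M=R.from_euler('z',yaw).as_matrix()@R.from_euler('y',-np.radians(15)).as_matrix()
n=M[:,2]
for nm,q,hh in [('ring',(180,272),0),('chip1',(142,208),7),('chip2',(208,249),8),('chip3',(267,231),7)]:
    X=onplane(c,*P(*q),O+n*hh,n); print(nm,X.round(1),(M.T@(X-O)).round(1))
# side cross-check of ring
X=onplane(cs,220+228/5-.4,160+195/5-.4,O,n); print('ring side',X.round(1),(M.T@(X-O)).round(1))
# scraper: hsv
h=cv2.cvtColor(t,cv2.COLOR_BGR2HSV)
m=cv2.inRange(h,(5,100,50),(20,255,255)); m[:,:145]=0;m[:,205:]=0;m[:225]=0;m[270:]=0
ct=max(cv2.findContours(m,0,1)[0],key=cv2.contourArea); print(cv2.minAreaRect(ct))
# rib top face corners from crop (145,220)x5 , x offset 400
Q=lambda x,y:(145+(x-400)/5-.4,220+y/5-.4)
for nm,q,z in [('ribtopL',(452,115),78),('ribtopL2',(470,148),78),('ribtopR',(555,70),78),('ribtopR2',(572,105),78)
  ,('footR',(612,58),22),('footR2',(630,100),22),('footBL',(458,183),22),('footL',(435,133),22)]:
    print(nm,onz(c,*Q(*q),z).round(1))
S=lambda x,y:(365+x/6-.4,175+y/6-.4)
for nm,q,z in [('t1',(208,272),150),('t2',(272,272),150),('t3',(268,332),150),('t4',(212,340),150),('collarC',(178,320),74),
  ('s1',(108,236),66),('s2',(266,250),66),('s3',(255,412),66),('s4',(100,405),66),('s5',(64,404),0)]:
    print(nm,onz(c,*S(*q),z).round(1))
E
python3 m.py
```

```text
plate [562.7  29.2  76. ] yaw x 2.344636618381352 yaw from y [np.float64(2.417293857298162), np.float64(2.8810662582807254)] sizes [np.float64(161.0), np.float64(156.8), np.float64(219.2), np.float64(218.0)]
ring [549.4  43.3  72.6] [-13.2  14.6   0. ]
chip1 [583.2  63.7  89.1] [24.5 33.6  7. ]
chip2 [560.3  27.6  83.6] [-0.4 -1.6  8. ]
chip3 [569.5  -5.4  84.7] [  7.5 -34.9   7. ]
ring side [551.9  44.2  73.3] [-10.5  15.4  -0. ]
((170.03170776367188, 242.4853515625), (12.082843780517578, 37.924766540527344), 65.224853515625)
ribtopL [461.5 335.4  78. ]
ribtopL2 [443.2 325.2  78. ]
ribtopR [485.  279.1  78. ]
ribtopR2 [465.6 269.5  78. ]
footR [497.  256.3  22. ]
footR2 [472.6 245.8  22. ]
footBL [427.3 343.8  22. ]
footL [456.1 357.5  22. ]
t1 [ 500.9 -317.2  150. ]
t2 [ 500.3 -345.   150. ]
t3 [ 474.2 -341.2  150. ]
t4 [ 471.3 -316.7  150. ]
collarC [ 488.2 -325.6   74. ]
s1 [ 529.1 -298.2   66. ]
s2 [ 520.9 -371.4   66. ]
s3 [ 445.7 -360.4   66. ]
s4 [ 450.4 -289.1   66. ]
s5 [ 456.2 -289.5    0. ]
```

```bash
cat > plan.py <<'E'
from h import *
def pose():
    s=r.sense(); return s['eef_pos'],s['tcp_rot'][2]
def frame(y): return np.array([[np.cos(y),np.sin(y),0],[np.sin(y),-np.cos(y),0],[0,0,-1]])
def plan(tgt,yaw_deg,n,start=None):
    """straight line in n equal rows with even turn; prints rows in tool axes, units 30mm / 8deg"""
    p,y=pose() if start is None else (np.array(start[:3],float),np.radians(start[3]))
    p=np.array(p,float); dy=(np.radians(yaw_deg)-y+np.pi)%(2*np.pi)-np.pi
    print('from',p.round(1),round(np.degrees(y),2),'move',(np.array(tgt)-p).round(1),'turn units',round(-np.degrees(dy)/8,2),'tool',(frame(y)@(np.array(tgt)-p)/30).round(2))
    out=[]; tr=round(-np.degrees(dy)/8/n,2); s0=p.copy()
    for i in range(n):
        g=s0+(np.array(tgt)-s0)*(i+1)/n
        d=np.round(frame(y)@(g-p)/30,2); out.append((*d,tr))
        p=p+frame(y).T@d*30; y-=np.radians(tr*8)
    for o in out: print(' '.join('%g'%v for v in o),end=' ; ')
    print('\nend',p.round(1),round(np.degrees(y),2)); return p,y
def st():
    s=r.sense(); print('t',round(s['clock'],2),s['eef_pos'].round(1),np.degrees(s['tcp_rot']).round(2),'F',s['contact_force'].round(2),'M',s['wrist_torque'].round(3),'op',round(s['opening'],3),'q',s['qpos'].round(2))
E
python3 -c "
from plan import *
plan([463.5,301.5,200],113,36)"
```

```text
from [ 139.2 -609.   252.7] 12.88 move [324.3 910.5 -52.7] turn units -12.52 tool [ 17.3  -27.18   1.76]
0.48 -0.75 0.05 -0.35 ; 0.52 -0.74 0.05 -0.35 ; 0.55 -0.7 0.05 -0.35 ; 0.59 -0.68 0.05 -0.35 ; 0.61 -0.64 0.04 -0.35 ; 0.65 -0.62 0.05 -0.35 ; 0.68 -0.58 0.05 -0.35 ; 0.71 -0.55 0.05 -0.35 ; 0.73 -0.52 0.05 -0.35 ; 0.75 -0.48 0.05 -0.35 ; 0.78 -0.44 0.05 -0.35 ; 0.8 -0.4 0.05 -0.35 ; 0.82 -0.36 0.04 -0.35 ; 0.84 -0.32 0.05 -0.35 ; 0.85 -0.29 0.05 -0.35 ; 0.86 -0.24 0.05 -0.35 ; 0.87 -0.19 0.05 -0.35 ; 0.88 -0.16 0.05 -0.35 ; 0.89 -0.11 0.05 -0.35 ; 0.89 -0.07 0.05 -0.35 ; 0.9 -0.02 0.05 -0.35 ; 0.89 0.02 0.04 -0.35 ; 0.89 0.06 0.05 -0.35 ; 0.89 0.11 0.05 -0.35 ; 0.88 0.15 0.05 -0.35 ; 0.88 0.2 0.05 -0.35 ; 0.86 0.23 0.05 -0.35 ; 0.85 0.28 0.05 -0.35 ; 0.84 0.32 0.05 -0.35 ; 0.82 0.36 0.04 -0.35 ; 0.8 0.4 0.05 -0.35 ; 0.78 0.43 0.05 -0.35 ; 0.76 0.48 0.05 -0.35 ; 0.73 0.51 0.05 -0.35 ; 0.71 0.55 0.05 -0.35 ; 0.68 0.58 0.05 -0.35 ; 
end [463.5 301.5 199.9] 113.68
```

Call:
carry_out(rows="1 0.5 -0.75 0 -0.4;1 0.5 -0.75 0 -0.4;1 0.55 -0.7 0 -0.4;1 0.6 -0.7 0 -0.4;1 0.65 -0.65 0 -0.4;1 0.7 -0.6 0 -0.4;1 0.7 -0.55 0 -0.4;1 0.75 -0.5 0 -0.4;1 0.75 -0.45 0 -0.4;1 0.8 -0.4 0 -0.4;1 0.8 -0.35 0 -0.4;1 0.8 -0.3 0 -0.4", newtons=60)

```text
clock: 1.65
eef_pos: [250.1, -305.7, 253.2]
tcp_rot: [-3.141, -0.0, 0.897]
contact_force: [-0.0, 0.2, -0.3]
opening: 1.0
```

```bash
python3 -c "
from plan import *
st();plan([463.5,301.5,160],113,24)"
```

```text
t 1.65 [ 250.1 -305.7  253.2] [-179.99   -0.     51.38] F [-0.01  0.24 -0.28] M [-0.008  0.041  0.01 ] op 1.0 q [-0.89 -0.02  2.09  0.    1.07 -0.21]
from [ 250.1 -305.7  253.2] 51.38 move [213.4 607.2 -93.2] turn units -7.7 tool [20.25 -7.08  3.11]
0.84 -0.29 0.13 -0.32 ; 0.86 -0.26 0.13 -0.32 ; 0.87 -0.22 0.13 -0.32 ; 0.87 -0.18 0.13 -0.32 ; 0.89 -0.14 0.13 -0.32 ; 0.88 -0.1 0.13 -0.32 ; 0.9 -0.06 0.13 -0.32 ; 0.89 -0.02 0.13 -0.32 ; 0.89 0.02 0.12 -0.32 ; 0.89 0.06 0.13 -0.32 ; 0.89 0.1 0.13 -0.32 ; 0.89 0.13 0.13 -0.32 ; 0.87 0.18 0.13 -0.32 ; 0.87 0.22 0.13 -0.32 ; 0.86 0.25 0.13 -0.32 ; 0.84 0.3 0.13 -0.32 ; 0.83 0.33 0.13 -0.32 ; 0.82 0.36 0.13 -0.32 ; 0.79 0.41 0.13 -0.32 ; 0.78 0.44 0.13 -0.32 ; 0.76 0.47 0.13 -0.32 ; 0.74 0.51 0.13 -0.32 ; 0.71 0.53 0.13 -0.32 ; 0.69 0.57 0.13 -0.32 ; 
end [463.4 301.4 159.9] 112.82
```

Call:
carry_out(rows="1 0.85 -0.3 0.1 -0.3;1 0.85 -0.25 0.1 -0.35;1 0.85 -0.2 0.1 -0.3;1 0.9 -0.2 0.1 -0.35;1 0.9 -0.15 0.1 -0.3;1 0.9 -0.1 0.1 -0.35;1 0.9 -0.05 0.1 -0.3;1 0.9 0 0.1 -0.35;1 0.9 0 0.1 -0.3;1 0.9 0.05 0.1 -0.35;1 0.9 0.1 0.1 -0.3;1 0.9 0.15 0.1 -0.35")

```text
clock: 3.15
eef_pos: [357.8, 0.5, 217.2]
tcp_rot: [3.142, 0.0, 1.441]
contact_force: [-0.2, 0.3, 0.2]
opening: 0.997
```

```bash
python3 -c "
from plan import *
st();plan([463.5,301.5,180],113,12)"
```

```text
t 3.15 [357.8   0.5 217.2] [180.     0.    82.57] F [-0.16  0.34  0.2 ] M [-0.067 -0.029 -0.038] op 0.997 q [-0.   -0.04  2.2  -0.    0.98  0.13]
from [357.8   0.5 217.2] 82.57 move [105.7 301.  -37.2] turn units -3.8 tool [10.41  2.2   1.24]
0.87 0.18 0.1 -0.32 ; 0.85 0.22 0.11 -0.32 ; 0.85 0.26 0.1 -0.32 ; 0.84 0.3 0.1 -0.32 ; 0.82 0.34 0.11 -0.32 ; 0.8 0.37 0.1 -0.32 ; 0.79 0.4 0.1 -0.32 ; 0.77 0.44 0.11 -0.32 ; 0.75 0.48 0.1 -0.32 ; 0.72 0.51 0.1 -0.32 ; 0.71 0.54 0.11 -0.32 ; 0.67 0.57 0.1 -0.32 ; 
end [463.7 301.4 180. ] 113.29
```

Call:
carry_out(rows="1 0.85 0.2 0.1 -0.3;1 0.85 0.2 0.1 -0.3;1 0.85 0.25 0.1 -0.3;1 0.85 0.3 0.1 -0.3;1 0.8 0.35 0.1 -0.3;1 0.8 0.35 0.1 -0.3;1 0.8 0.4 0.1 -0.3;1 0.75 0.45 0.1 -0.3;1 0.75 0.5 0.1 -0.3;1 0.7 0.5 0.1 -0.3;1 0.4 0.3 0.1 -0.1;1 0 0 0 0")

```text
clock: 4.65
eef_pos: [454.9, 261.9, 183.9]
tcp_rot: [-3.141, 0.0, 1.873]
contact_force: [-1.0, -0.1, -0.5]
opening: 0.999
```

```bash
python3 -c "
from plan import *
st();cv2.imwrite('pics/w1.png',r.grab_frame('wrist'));c=cal('wrist');
for p in [(463.5,301.5,78),(463.5,301.5,22)]: print(proj(c,p))
plan([463.5,301.5,56],113,6)"
```

```text
t 4.65 [454.9 261.9 183.9] [-1.7996e+02  1.0000e-02  1.0732e+02] F [-0.98 -0.13 -0.48] M [-0.034 -0.014  0.015] op 0.999 q [ 0.52  0.28  1.91 -0.    0.95  0.22]
[278.33541544 156.08356855]
[273.99860126 146.35592645]
from [454.5 261.2 183.9] 107.29 move [   9.    40.3 -127.9] turn units -0.71 tool [1.19 0.68 4.26]
0.2 0.11 0.71 -0.12 ; 0.2 0.12 0.71 -0.12 ; 0.19 0.12 0.71 -0.12 ; 0.19 0.13 0.71 -0.12 ; 0.19 0.12 0.71 -0.12 ; 0.19 0.13 0.71 -0.12 ; 
end [463.4 301.4  56.1] 113.05
```

View pics/w1.png

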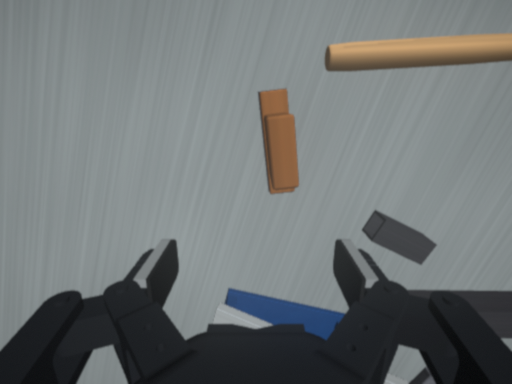

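The wrist view shows the scraper's rib top with corners near (267,116), (293,114), (298,186), (272,192), which agrees with the top-view estimate. I refine from that.

```bash
python3 -c "
from plan import *
c=cal('wrist')
Q=[onz(c,*q,78) for q in [(267,116),(293,114),(298,186),(272,192)]]
print(np.round(Q,1),np.mean(Q,0)); d=Q[0]+Q[1]-Q[2]-Q[3]; print(np.degrees(np.arctan2(d[1],d[0])))
Q=[onz(c,*q,22) for q in [(260,91),(287,89),(270,193),(297,187)]];print(np.round(Q,1))
e=(Q[0]-Q[2]);print(np.degrees(np.arctan2(e[1],e[0])))
"
```

```text
[[444.1 329.9  78. ]
 [463.8 337.7  78. ]
 [488.6 281.5  78. ]
 [468.5 269.4  78. ]] [466.23609413 304.61670444  78.        ]
112.85967131724593
[[433.  349.1  22. ]
 [457.8 358.8  22. ]
 [475.6 251.3  22. ]
 [501.8 266.7  22. ]]
113.55080753135167
```

Call:
carry_out(rows="1 0.6 0.35 0.2 -0.37;1 0.63 0.4 0.4 -0.37;1 0 0 0.8 0;1 0 0 0.8 0;1 0 0 0.8 0;1 0 0 0.8 0;1 0 0 0.4 0;1 0 0 0.08 0")

```text
clock: 5.7
eef_pos: [464.0, 303.6, 55.3]
tcp_rot: [-3.141, 0.0, 1.976]
contact_force: [0.3, -0.4, 0.8]
opening: 0.999
```

```bash
python3 -c "
from plan import *
st();plan([465,303,56],113.2,1)
cv2.imwrite('pics/w2.png',r.grab_frame('wrist'))"
```

```text
t 5.7 [464.  303.6  55.3] [-1.7994e+02  1.0000e-02  1.1322e+02] F [ 0.28 -0.42  0.76] M [-0.017  0.001  0.026] op 0.999 q [0.58 0.51 1.92 0.   0.71 0.17]
from [464.  303.6  55.3] 113.22 move [ 1.  -0.6  0.7] turn units 0.0 tool [-0.03  0.02 -0.02]
-0.03 0.02 -0.02 0 ; 
end [464.9 303.   55.9] 113.22
```

View pics/w2.png

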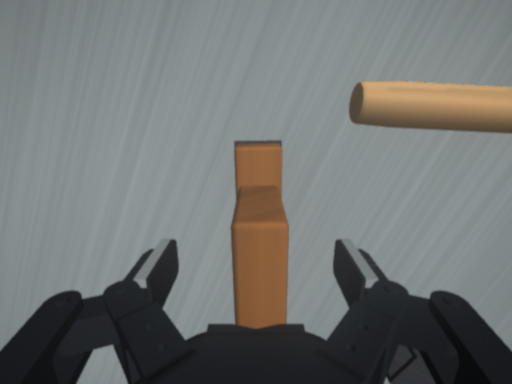

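The rib sits centred between the open jaws, at columns 233–288. Closing now.

Call:
carry_out(rows="0 0 0 0 0;0 0 0 0 0;0 0 0 0 0;0 0 0 0 0;0 0 0 0 0", newtons=80)

```text
clock: 6.38
eef_pos: [464.6, 303.8, 56.3]
tcp_rot: [3.141, -0.0, 1.976]
contact_force: [0.9, -0.1, 4.1]
opening: 0.274
```

```bash
python3 -c "
from plan import *
st()"
```

```text
t 6.38 [464.6 303.8  56.3] [ 1.7996e+02 -1.0000e-02  1.1320e+02] F [ 0.94 -0.06  4.08] M [-0.018  0.045 -0.008] op 0.274 q [0.58 0.51 1.92 0.   0.71 0.17]
```

Gripped: an opening of 0.274 × 85 mm is 23 mm, which matches the rib. Now lift and carry it to the low side of the plate. An upright scraper pushed uphill touches the plate along its leading bottom edge, so the tool can stay vertical.

```bash
python3 -c "
from plan import *
plan([514,25,150],92.5,11,start=[464.6,303.8,150,113.2])"
```

```text
from [464.6 303.8 150. ] 113.2 move [  49.4 -278.8    0. ] turn units 2.59 tool [-9.19 -2.15  0.  ]
-0.84 -0.2 0 0.24 ; -0.84 -0.16 0 0.24 ; -0.84 -0.14 0 0.24 ; -0.85 -0.11 0 0.24 ; -0.86 -0.08 0 0.24 ; -0.86 -0.06 0 0.24 ; -0.85 -0.02 0 0.24 ; -0.86 0 0 0.24 ; -0.86 0.04 0 0.24 ; -0.85 0.06 0 0.24 ; -0.86 0.09 0 0.24 ; 
end [514.   24.9 150. ] 92.08
```

Call:
carry_out(rows="0 0 0 -0.5 0;0 0 0 -0.8 0;0 0 0 -0.9 0;0 0 0 -0.9 0;0 -0.4 -0.1 -0.2 0.1;0 -0.85 -0.2 0 0.25;0 -0.85 -0.15 0 0.25;0 -0.85 -0.1 0 0.25;0 -0.85 -0.1 0 0.25;0 -0.85 -0.1 0 0.25;0 -0.85 -0.05 0 0.25;0 -0.85 -0.05 0 0.25")

```text
clock: 7.88
eef_pos: [494.4, 111.9, 154.2]
tcp_rot: [-3.14, 0.0, 1.715]
contact_force: [-0.2, 1.0, -2.5]
opening: 0.272
```

```bash
python3 -c "
from plan import *
st();plan([514,25,150],92.5,4)"
```

```text
t 7.88 [494.4 111.9 154.2] [-1.7991e+02  2.0000e-02  9.8290e+01] F [-0.23  1.04 -2.49] M [ 0.029  0.033 -0.022] op 0.272 q [ 0.22  0.3   1.97 -0.    0.87  0.08]
from [494.4 111.9 154.2] 98.29 move [ 19.6 -86.9  -4.2] turn units 0.72 tool [-2.96  0.23  0.14]
-0.74 0.06 0.03 0.18 ; -0.74 0.07 0.04 0.18 ; -0.73 0.1 0.03 0.18 ; -0.74 0.11 0.04 0.18 ; 
end [514.   24.9 150. ] 92.53
```

Call:
carry_out(rows="0 -0.8 0.05 0 0.2;0 -0.8 0.05 0 0.2;0 -0.8 0.1 0 0.2;0 -0.5 0.1 0.1 0.1;0 0 0 0 0;0 0 0 0 0")

```text
clock: 8.62
eef_pos: [513.2, 28.3, 151.6]
tcp_rot: [-3.141, -0.0, 1.62]
contact_force: [-0.6, -0.1, -1.9]
opening: 0.269
```

```bash
python3 -c "
from plan import *
st();plan([514,25,125],92.5,2);t=r.grab_frame('top');s=r.grab_frame('side');w=r.grab_frame('wrist')
cv2.imwrite('pics/p1.png',np.hstack([crop(t,215,145,100,120,4),crop(s,200,120,100,120,4)])); cv2.imwrite('pics/w3.png',w)"
```

```text
t 8.62 [513.2  28.3 151.6] [-1.7996e+02 -1.0000e-02  9.2800e+01] F [-0.65 -0.1  -1.95] M [ 0.021 -0.082  0.012] op 0.269 q [0.05 0.31 1.96 0.   0.87 0.  ]
from [513.2  28.3 151.6] 92.8 move [  0.8  -3.3 -26.6] turn units 0.04 tool [-0.11  0.02  0.89]
-0.05 0.01 0.44 0.02 ; -0.06 0.01 0.45 0.02 ; 
end [514.   25.  124.9] 92.48
```

View pics/p1.png

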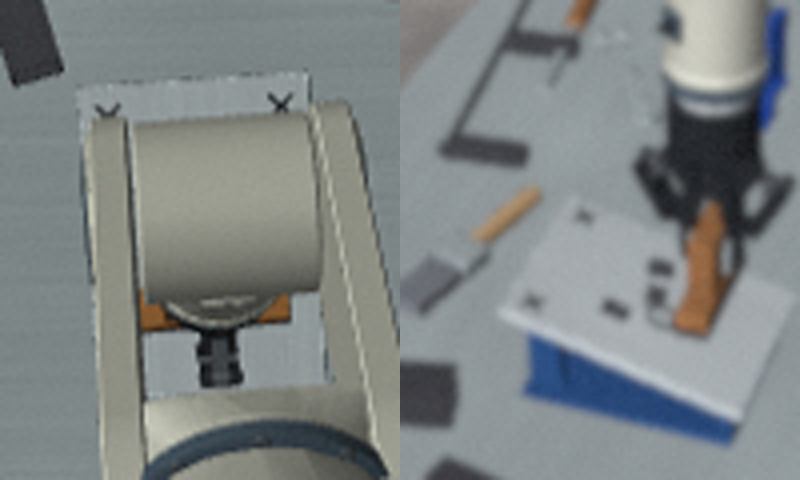

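View pics/w3.png

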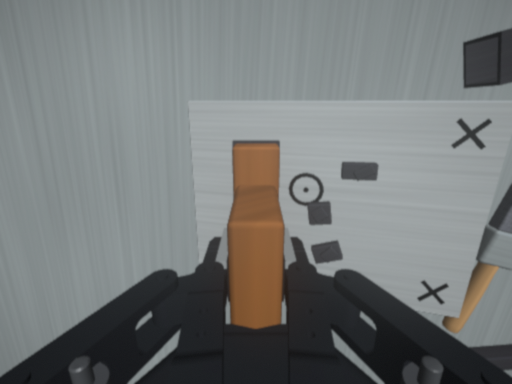

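```bash
python3 -c "
from plan import *
c=cal('wrist');a=np.radians(15)
O=np.array([562.7,29.2,76.]);yaw=np.radians(2.5);M=R.from_euler('zy',[yaw,-a]).as_matrix()
M=R.from_euler('z',yaw).as_matrix()@R.from_euler('y',-a).as_matrix();n=M[:,2]
for nm,q in [('ring',(306,190)),('c1',(360,171)),('c2',(320,213)),('c3',(327,251)),('TLc',(190,101)),('X1',(472,134)),('X2',(433,292)),('edge',(512,101))]:
    X=onplane(c,*q,O,n);print(nm,X.round(1),(M.T@(X-O)).round(1))
print(proj(c,[513.2+15,28.3+55,151-56.3]),proj(c,[513.2+15,28.3-55,151-56.3]))
"
```

```text
ring [553.1  45.2  73.6] [-9.3 16.4  0. ]
c1 [588.4  64.5  83.3] [28.2 34.1  0. ]
c2 [565.4  27.8  76.7] [ 2.7 -1.5  0. ]
c3 [574.6  -4.3  78.8] [ 10.8 -34.   -0. ]
TLc [459.  106.5  49.1] [-103.8   81.8    0. ]
X1 [648.5  95.5  99.7] [91.7 62.5  0. ]
X2 [653.6 -23.7  99.7] [ 91.6 -56.8   0. ]
edge [663.2 116.  103.9] [107.9  82.3   0. ]
[280.31630656 142.72430492] [269.34989733 284.29390857]
```

The wrist view shows the plate edges parallel to the foot. The foot's leading edge is at column 280, left of the ring (306,190). The chips at (360,171), (320,213) and (327,251) all lie within the foot's span, rows 142–284. Lowering until contact.

Call:
carry_out(rows="0 -0.1 -0.1 0.4 0;0 0 -0.1 0.35 0;0 0 0 0.1 0;0 0 0 0.05 0")

```text
clock: 9.28
eef_pos: [507.7, 24.7, 124.5]
tcp_rot: [-3.141, -0.0, 1.62]
contact_force: [0.3, -0.0, -1.4]
opening: 0.267
```

```bash
python3 -c "
from plan import *
st()"
```

```text
t 9.28 [507.7  24.7 124.5] [-179.97   -0.     92.8 ] F [ 0.3  -0.01 -1.38] M [-0.007 -0.03  -0.04 ] op 0.267 q [ 0.05  0.34  1.99  0.    0.81 -0.  ]
```

Call:
carry_out(rows="0 0 0 0.05 0;0 0 0 0.05 0;0 0 0 0 0")

```text
clock: 9.65
eef_pos: [507.8, 24.7, 121.9]
tcp_rot: [3.142, -0.0, 1.62]
contact_force: [-0.2, 0.4, -2.1]
opening: 0.269
```

```bash
python3 -c "
from plan import *
st()"
```

```text
t 9.65 [507.8  24.7 121.9] [179.99  -0.    92.8 ] F [-0.22  0.38 -2.07] M [-0.049 -0.044 -0.021] op 0.269 q [ 0.05  0.35  1.99  0.    0.8  -0.  ]
```

Call:
carry_out(rows="0 0 0 0.05 0;0 0 0 0 0")

```text
clock: 9.9
eef_pos: [508.0, 24.7, 120.9]
tcp_rot: [3.141, -0.0, 1.62]
contact_force: [-2.0, 0.7, 4.4]
opening: 0.271
```

```bash
python3 -c "
from plan import *
st()"
```

```text
t 9.9 [508.   24.7 120.9] [179.97  -0.    92.8 ] F [-2.04  0.72  4.41] M [ 0.002  0.294 -0.025] op 0.271 q [ 0.05  0.35  1.99  0.    0.8  -0.  ]
```

Call:
carry_out(rows="0 0 0.35 -0.09 0;0 0 0.35 -0.09 0;0 0 0.35 -0.1 0;0 0 0.35 -0.09 0;0 0 0.35 -0.1 0")

```text
clock: 10.52
eef_pos: [558.6, 27.2, 134.4]
tcp_rot: [-3.137, 0.0, 1.62]
contact_force: [-6.3, -0.2, 4.2]
opening: 0.269
```

```bash
python3 -c "
from plan import *
st()"
```

```text
t 10.53 [558.6  27.2 134.4] [-179.75    0.     92.8 ] F [-6.31 -0.21  4.17] M [-0.132  1.025 -0.012] op 0.269 q [ 0.05  0.4   1.87 -0.    0.88 -0.  ]
```

```bash
python3 -c "
from plan import *
cv2.imwrite('pics/w4.png',r.grab_frame('wrist'))"
```

```text
(no output)
```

View pics/w4.png

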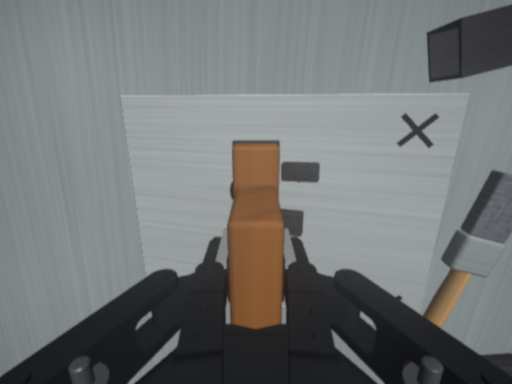

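Call:
carry_out(rows="0 0 0.35 -0.09 0;0 0 0.35 -0.1 0;0 0 0.35 -0.09 0;0 0 0.35 -0.1 0;0 0 0.35 -0.09 0;0 0 0.35 -0.1 0;0 0 0.3 -0.08 0")

```text
clock: 11.45
eef_pos: [632.1, 30.8, 154.0]
tcp_rot: [-3.141, -0.0, 1.62]
contact_force: [-5.5, -0.6, 2.3]
opening: 0.27
```

```bash
python3 -c "
from plan import *
st();cv2.imwrite('pics/w5.png',np.hstack([r.grab_frame('wrist')[:,:400],crop(r.grab_frame('side'),200,120,100,96,4)]))"
```

```text
t 11.45 [632.1  30.8 154. ] [-179.94   -0.     92.8 ] F [-5.5  -0.63  2.34] M [-0.128  0.921 -0.04 ] op 0.27 q [ 0.05  0.47  1.7   0.    0.98 -0.  ]
```

View pics/w5.png

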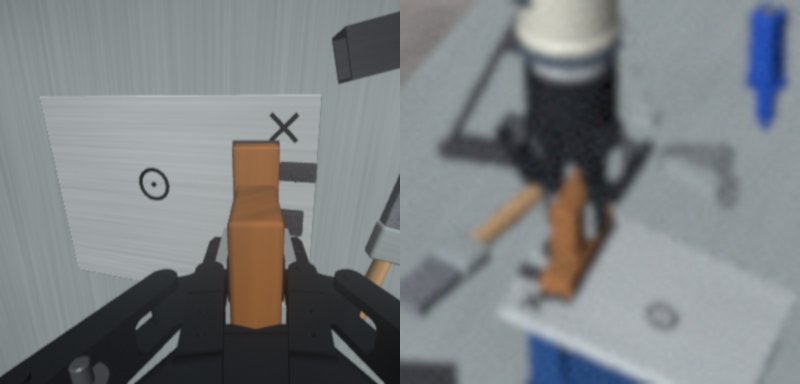

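Call:
carry_out(rows="0 0 0.35 -0.1 0;0 0 0.35 -0.1 0;0 0 0.3 -0.05 0;0 0 0.3 0 0;0 0 0.3 0 0;0 0 0 0 0")

```text
clock: 12.3
eef_pos: [680.7, 33.2, 161.2]
tcp_rot: [3.141, -0.0, 1.62]
contact_force: [1.2, 0.3, -2.9]
opening: 0.273
```

```bash
python3 -c "
from plan import *
st();cv2.imwrite('pics/w6.png',np.hstack([r.grab_frame('wrist')[:,:400],crop(r.grab_frame('side'),200,120,100,96,4)]))"
```

```text
t 12.3 [680.7  33.2 161.2] [179.99  -0.    92.8 ] F [ 1.21  0.26 -2.86] M [-0.057  0.035 -0.003] op 0.273 q [ 0.05  0.53  1.58  0.    1.03 -0.  ]
```

View pics/w6.png

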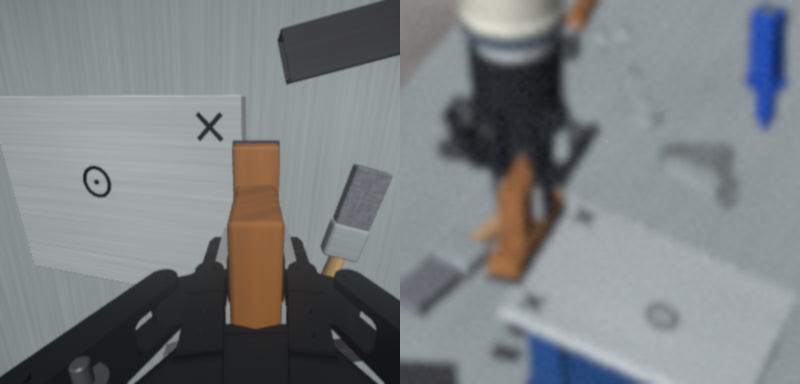

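The plate is clear and the ring is visible at (97,182) in the wrist view. One chip shows on the table at (507,350) in the side crop. Next I stand the scraper at about (440,-160), which is open table to the right of the plate.

```bash
python3 -c "
from plan import *
plan([440,-160,195],50,12,start=[680.7,33.2,191,92.8])"
```

```text
from [680.7  33.2 191. ] 92.8 move [-240.7 -193.2    4. ] turn units 5.35 tool [-6.04 -8.33 -0.13]
-0.5 -0.69 -0.01 0.45 ; -0.55 -0.66 -0.01 0.45 ; -0.59 -0.63 -0.01 0.45 ; -0.62 -0.59 -0.01 0.45 ; -0.66 -0.54 -0.02 0.45 ; -0.69 -0.51 -0.01 0.45 ; -0.73 -0.46 -0.01 0.45 ; -0.75 -0.41 -0.01 0.45 ; -0.77 -0.37 -0.01 0.45 ; -0.8 -0.31 -0.01 0.45 ; -0.82 -0.27 -0.01 0.45 ; -0.83 -0.21 -0.01 0.45 ; 
end [ 440.  -160.2  194.9] 49.6
```

Call:
carry_out(rows="0 0 0 -0.5 0;0 0 0 -0.7 0;0 -0.5 -0.7 0 0.45;0 -0.55 -0.65 0 0.45;0 -0.6 -0.65 0 0.45;0 -0.6 -0.6 0 0.45;0 -0.65 -0.55 0 0.45;0 -0.7 -0.5 0 0.45;0 -0.75 -0.45 0 0.45;0 -0.75 -0.4 0 0.45;0 -0.75 -0.35 0 0.45;0 -0.8 -0.3 0 0.45")

```text
clock: 13.9
eef_pos: [479.0, -129.2, 197.7]
tcp_rot: [3.141, -0.0, 0.987]
contact_force: [0.1, 0.1, -2.3]
opening: 0.273
```

Call:
carry_out(rows="0 -0.8 -0.25 0.2 0.45;0 -0.8 -0.2 0.5 0.45;0 0 0 0.9 0;0 0 0 0.9 0;0 0 0 0.9 0;0 0 0 0.3 0;0 0 0 0 0")

```text
clock: 14.78
eef_pos: [441.2, -160.0, 86.5]
tcp_rot: [-3.141, 0.0, 0.865]
contact_force: [0.9, 0.7, -1.7]
opening: 0.271
```

```bash
python3 -c "
from plan import *
st()
t=r.grab_frame('top');s=r.grab_frame('side')
cv2.imwrite('pics/p2.png',np.hstack([crop(t,205,100,130,160,3),crop(s,180,110,130,160,3)]));cv2.imwrite('pics/w7.png',r.grab_frame('wrist'))"
```

```text
t 14.78 [ 441.2 -160.    86.5] [-1.7996e+02  2.0000e-02  4.9550e+01] F [ 0.92  0.74 -1.72] M [-0.069  0.03  -0.056] op 0.271 q [-0.35  0.36  2.09  0.    0.69  0.35]
```

View pics/p2.png

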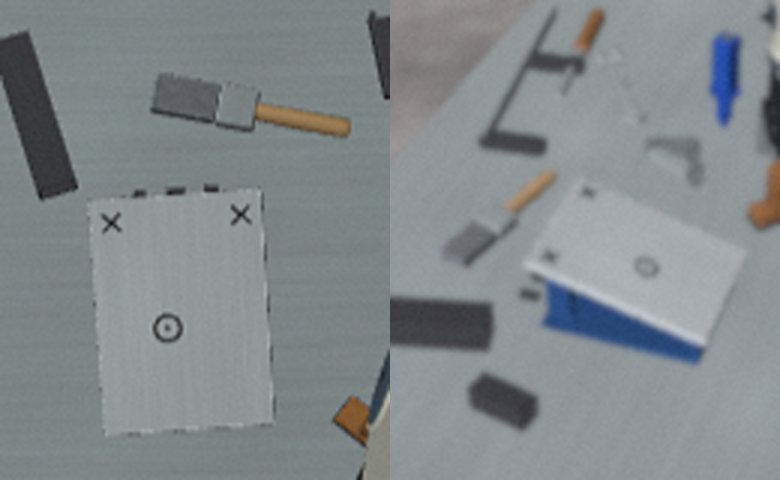

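View pics/w7.png

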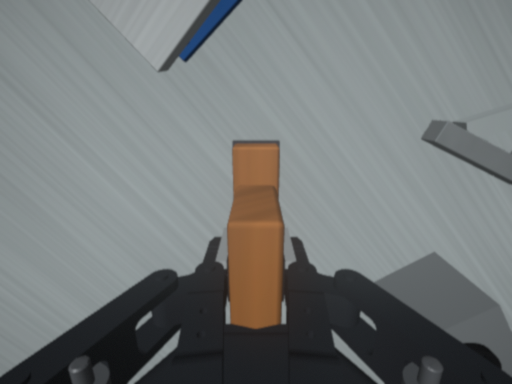

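All three chips lie on the table just past the high edge, at crop px (139,193), (176,191), (211,188), and the plate is empty. Lowering the scraper the last 30 mm.

Call:
carry_out(rows="0 0 0 0.5 0;0 0 0 0.35 0;0 0 0 0.12 0;0 0 0 0.03 0")

```text
clock: 15.42
eef_pos: [441.2, -159.7, 56.2]
tcp_rot: [-3.14, 0.0, 0.866]
contact_force: [-3.4, 0.6, 7.0]
opening: 0.27
```

```bash
python3 -c "
from plan import *
st()"
```

```text
t 15.43 [ 441.2 -159.7   56.2] [-1.7993e+02  3.0000e-02  4.9600e+01] F [-3.35  0.62  7.03] M [0.248 0.64  0.032] op 0.27 q [-0.35  0.42  2.1  -0.    0.62  0.35]
```

Call:
carry_out(rows="1 0 0 0 0;1 0 0 0 0;1 0 0 0 0;1 0 0 0 0;1 0 0 -0.5 0;1 0 0 -0.9 0;1 0 0 -0.9 0;1 0 0 -0.9 0;1 0 0 -0.9 0.2;1 0 0 -0.6 0.8")

```text
clock: 16.68
eef_pos: [441.9, -159.9, 199.9]
tcp_rot: [3.14, -0.001, 0.724]
contact_force: [-0.3, 0.3, -0.3]
opening: 1.001
```

```bash
python3 -c "
from plan import *
st();plan([425,-325,200],0,6)
cv2.imwrite('pics/w8.png',r.grab_frame('wrist'))"
```

```text
t 16.68 [ 441.9 -159.9  199.9] [ 1.7989e+02 -6.0000e-02  4.1460e+01] F [-0.28  0.25 -0.28] M [ 0.052 -0.017  0.028] op 1.001 q [-0.35  0.18  2.01  0.    0.95  0.5 ]
from [ 441.9 -159.9  199.9] 41.46 move [-1.690e+01 -1.651e+02  1.000e-01] turn units 5.18 tool [-4.07  3.75 -0.  ]
-0.68 0.63 -0 0.86 ; -0.6 0.7 -0 0.86 ; -0.51 0.76 -0 0.86 ; -0.41 0.83 -0 0.86 ; -0.31 0.87 -0 0.86 ; -0.21 0.89 -0 0.86 ; 
end [ 424.9 -324.9  199.9] 0.18
```

View pics/w8.png

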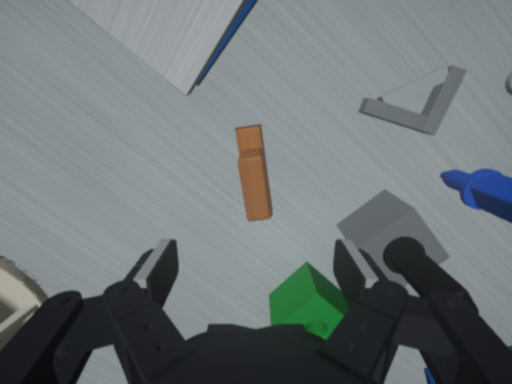

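The scraper stands upright at (253,172), clear of the plate. The grey stand with the black probe is at (395,235), the green decoy at (310,300) and the blue probe at (485,188). Moving to look at the probe squarely.

Call:
carry_out(rows="1 -0.7 0.65 0 0.85;1 -0.6 0.7 0 0.85;1 -0.5 0.75 0 0.85;1 -0.4 0.85 0 0.85;1 -0.3 0.85 0 0.85;1 -0.2 0.9 0 0.85;1 0 0 0 0")

```text
clock: 17.6
eef_pos: [426.4, -326.7, 197.7]
tcp_rot: [3.141, -0.0, 0.013]
contact_force: [0.6, 0.6, 0.0]
opening: 1.002
```

```bash
python3 -c "
from plan import *
st()
cv2.imwrite('pics/w9.png',r.grab_frame('wrist'))"
```

```text
t 17.6 [ 426.4 -326.7  197.7] [ 1.7997e+02 -2.0000e-02  7.6000e-01] F [0.61 0.63 0.03] M [-0.002  0.031  0.016] op 1.002 q [-0.66  0.28  1.88 -0.    0.99  0.9 ]
```

View pics/w9.png

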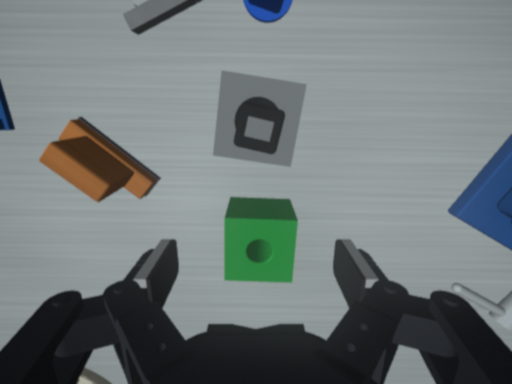

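```bash
python3 -c "
from h import *
w=cv2.imread('pics/w9.png'); w=cv2.convertScaleAbs(w,alpha=1.6,beta=20);cv2.imwrite('pics/w9c.png',crop(w,205,60,110,115,5))"
```

```text
(no output)
```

View pics/w9c.png

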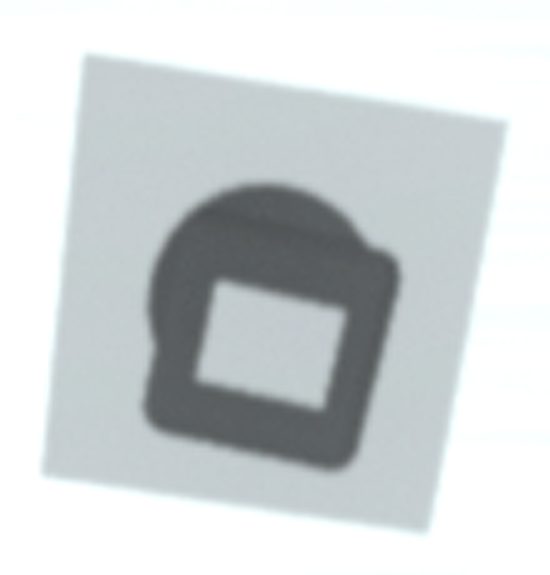

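```bash
python3 -c "
from plan import *
c=cal('wrist');Q=lambda x,y:(205+x/5-.4,60+y/5-.4)
def quad(q,z):
    X=np.array([onz(c,*Q(*p),z) for p in q]); m=X.mean(0)
    ex=X[0]+X[1]-X[2]-X[3]; ey=X[0]+X[3]-X[1]-X[2]
    print(m.round(1),'yaw',np.degrees(np.arctan2(ex[1],ex[0])).round(1),(np.degrees(np.arctan2(ey[1],ey[0]))-90).round(1),'size',np.linalg.norm(ex)/2,np.linalg.norm(ey)/2)
quad([(217,278),(347,306),(324,410),(196,381)],150)
quad([(85,55),(507,122),(427,532),(42,474)],66)
for q in [(180,225),(398,262),(350,470),(145,420)]: print(onz(c,*Q(*q),150).round(1))
print('collar',onz(c,*Q(265,288),74).round(1))
t=cal('top')
"
```

```text
[ 491.1 -326.5  150. ] yaw -11.2 -11.3 size 12.670370322757028 16.16785481032712
[ 491.1 -326.3   66. ] yaw -7.7 -7.6 size 73.83186941433179 74.13820980726543
[ 504.9 -315.3  150. ]
[ 501.  -341.5  150. ]
[ 475.8 -336.7  150. ]
[ 481.7 -311.   150. ]
collar [ 494.5 -326.1   74. ]
```

Call:
carry_out(rows="1 0.7 0 0 0.5;1 0.7 0.1 0 0.5;1 0.6 0.2 0 0.5;1 0 0 0 0;1 0 0 0 0")

```text
clock: 18.27
eef_pos: [484.8, -336.4, 197.3]
tcp_rot: [-3.141, 0.001, -0.192]
contact_force: [0.4, 0.3, -0.8]
opening: 0.997
```

```bash
python3 -c "
from plan import *
st();plan([489,-327.5,116],-11.2,1)
cv2.imwrite('pics/w10.png',r.grab_frame('wrist'))"
```

```text
t 18.27 [ 484.8 -336.4  197.3] [-1.7997e+02  6.0000e-02 -1.1030e+01] F [ 0.38  0.33 -0.84] M [-0.027 -0.013 -0.02 ] op 0.997 q [-0.61  0.36  1.76  0.    1.02  1.15]
from [ 484.8 -336.4  197.3] -11.03 move [  4.2   8.9 -81.3] turn units 0.02 tool [ 0.08 -0.32  2.71]
0.08 -0.32 2.71 0.02 ; 
end [ 489.  -327.4  116. ] -11.19
```

View pics/w10.png

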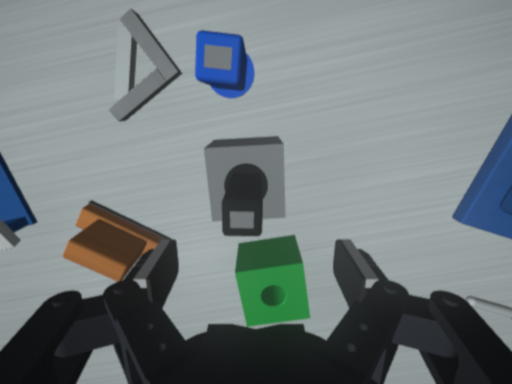

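```bash
python3 -c "
from plan import *
c=cal('wrist')
print(proj(c,[489,-327.5,150]),'tcp axis',[proj(c,[484.8,-336.4,z]) for z in (66,150,175)])
Q=[onz(c,*p,150) for p in [(230,210),(254,211),(254,228),(230,228)]];print(np.mean(Q,0))
"
```

```text
[241.76350756 221.87764062] tcp axis [array([255.80789333, 188.50769024]), array([255.75395374, 225.12185263]), array([255.72748425, 243.0893239 ])]
[ 490.80694752 -328.04835738  150.        ]
```

Call:
carry_out(rows="1 0.12 -0.31 0 0;1 0 0 0.5 0;1 0 0 0.8 0;1 0 0 0.8 0;1 0 0 0.5 0;1 0 0 0.1 0;1 0 0 0 0")

```text
clock: 19.2
eef_pos: [491.0, -329.2, 116.7]
tcp_rot: [3.142, -0.0, -0.195]
contact_force: [0.4, 0.6, 0.1]
opening: 1.002
```

```bash
python3 -c "
from plan import *
st()
cv2.imwrite('pics/w11.png',r.grab_frame('wrist'))"
```

```text
t 19.2 [ 491.  -329.2  116.7] [ 1.80e+02 -1.00e-02 -1.12e+01] F [0.43 0.59 0.13] M [-0.009 -0.001 -0.002] op 1.002 q [-0.59  0.46  1.82  0.    0.86  1.17]
```

View pics/w11.png

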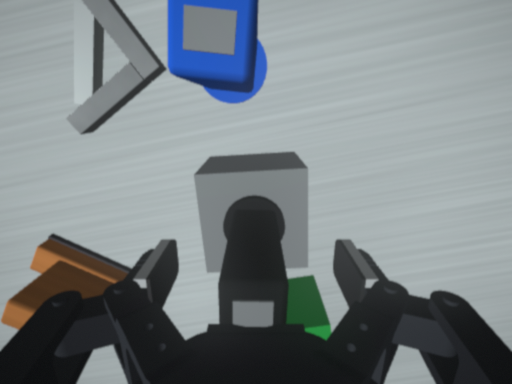

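The black probe is centred between the jaws, at columns 220–287. Closing gently so it can later be pivoted about the jaw axis.

Call:
carry_out(rows="0 0 0 0 0;0 0 0 0 0;0 0 0 0 0;0 0 0 0 0;0 0 0 0 0", newtons=30)

```text
clock: 19.88
eef_pos: [491.0, -329.1, 116.8]
tcp_rot: [3.141, -0.0, -0.196]
contact_force: [-1.5, 1.0, 4.6]
opening: 0.324
```

```bash
python3 -c "
from plan import *
st()
cv2.imwrite('pics/w12.png',r.grab_frame('wrist'))"
```

```text
t 19.88 [ 491.  -329.1  116.8] [ 1.7999e+02 -2.0000e-02 -1.1200e+01] F [-1.45  0.96  4.57] M [0.04  0.122 0.002] op 0.324 q [-0.59  0.46  1.82  0.    0.86  1.17]
```

View pics/w12.png

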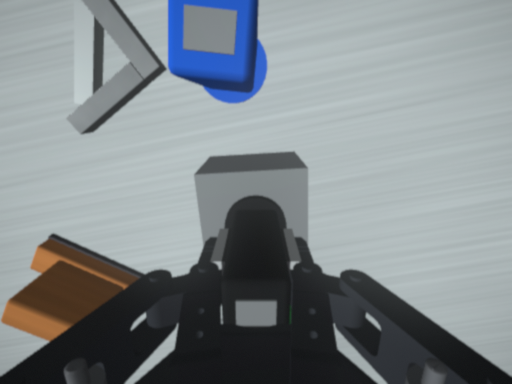

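Gripped: 27.5 mm. The tool only points straight down, so I tilt the probe 15° within the jaws. I lift it until 15 mm of nose remains in the stand's hole, then draw the tool along −x so the hole's rim pivots the probe about the jaw axis.

Call:
carry_out(rows="0 0 0 -0.3 0;0 0 0 -0.5 0;0 0 0 -0.2 0;0 0 0 0 0;0 -0.2 0 0 0;0 -0.2 0 0 0;0 0 0 0 0")

```text
clock: 20.8
eef_pos: [479.1, -326.7, 146.7]
tcp_rot: [3.142, -0.001, -0.196]
contact_force: [3.4, 0.7, -0.1]
opening: 0.327
```

```bash
python3 -c "
from plan import *
st()
cv2.imwrite('pics/w13.png',r.grab_frame('wrist'));s=r.grab_frame('side');cv2.imwrite('pics/s13.png',crop(s,270,80,100,100,6))"
```

```text
t 20.8 [ 479.1 -326.7  146.7] [ 1.800e+02 -4.000e-02 -1.121e+01] F [ 3.41  0.72 -0.08] M [ 0.076 -0.721  0.01 ] op 0.327 q [-0.6   0.41  1.82  0.    0.91  1.17]
```

View pics/w13.png

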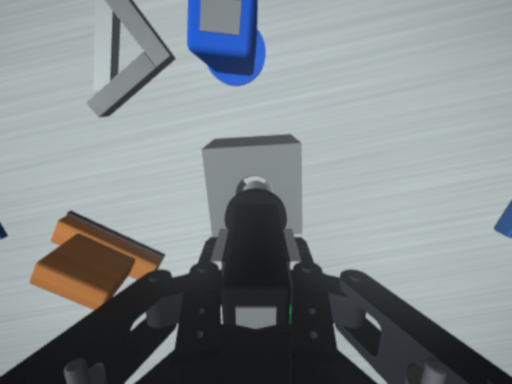

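View pics/s13.png

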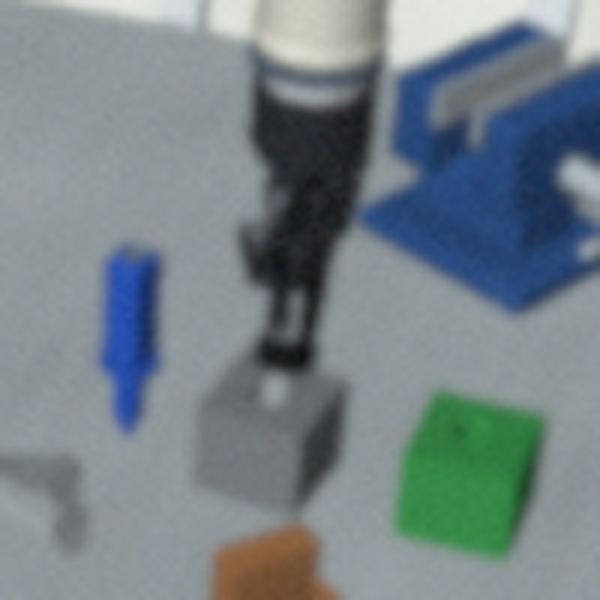

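Call:
carry_out(rows="0 -0.15 0 0 0;0 -0.15 0 0 0;0 -0.12 0 0 0;0 0 0 0 0")

```text
clock: 21.4
eef_pos: [466.1, -324.1, 146.3]
tcp_rot: [-3.141, 0.001, -0.196]
contact_force: [2.5, 0.1, -1.8]
opening: 0.324
```

```bash
python3 -c "
from plan import *
st()"
```

```text
t 21.4 [ 466.1 -324.1  146.3] [-1.7999e+02  6.0000e-02 -1.1210e+01] F [ 2.5   0.07 -1.8 ] M [-0.039 -0.623 -0.037] op 0.324 q [-0.61  0.39  1.85 -0.    0.9   1.16]
```

Call:
carry_out(rows="0 0 0 -0.4 0;0 0 0 -0.7 0;0 0 0 -0.7 0;0 0 0 -0.3 0;0 0 0 0 0")

```text
clock: 22.02
eef_pos: [466.5, -324.3, 210.0]
tcp_rot: [3.141, -0.0, -0.196]
contact_force: [-0.2, 0.6, -2.5]
opening: 0.325
```

```bash
python3 -c "
from plan import *
st()
w=r.grab_frame('wrist');s=r.grab_frame('side');cv2.imwrite('pics/w14.png',w);cv2.imwrite('pics/s14.png',s);cv2.imwrite('pics/s14c.png',np.hstack([crop(s,280,80,66,100,6),crop(w,200,130,66,100,6)]))
c=cal('side');cw=cal('wrist');p,y=pose();
g=p-[0,0,3]
for a in (0,10,15,20):
    a_=np.radians(a); t=g+106*np.array([np.sin(a_)*np.cos(y),np.sin(a_)*np.sin(y),-np.cos(a_)]); print(a,t.round(1),'side',proj(c,t).round(1),'wrist',proj(cw,t).round(1))
"
```

```text
t 22.02 [ 466.5 -324.3  210. ] [179.98  -0.   -11.2 ] F [-0.23  0.59 -2.48] M [-0.002  0.037 -0.081] op 0.325 q [-0.61  0.31  1.8  -0.    1.03  1.16]
0 [ 466.2 -324.    99.8] side [321.6 139.8] wrist [256.  195.9]
10 [ 484.2 -327.5  101.4] side [317.4 137.9] wrist [256.  176.6]
15 [ 493.1 -329.3  103.4] side [315.3 136.8] wrist [256. 167.]
20 [ 501.7 -331.   106.2] side [313.4 135.5] wrist [256.  157.5]
```

View pics/s14c.png

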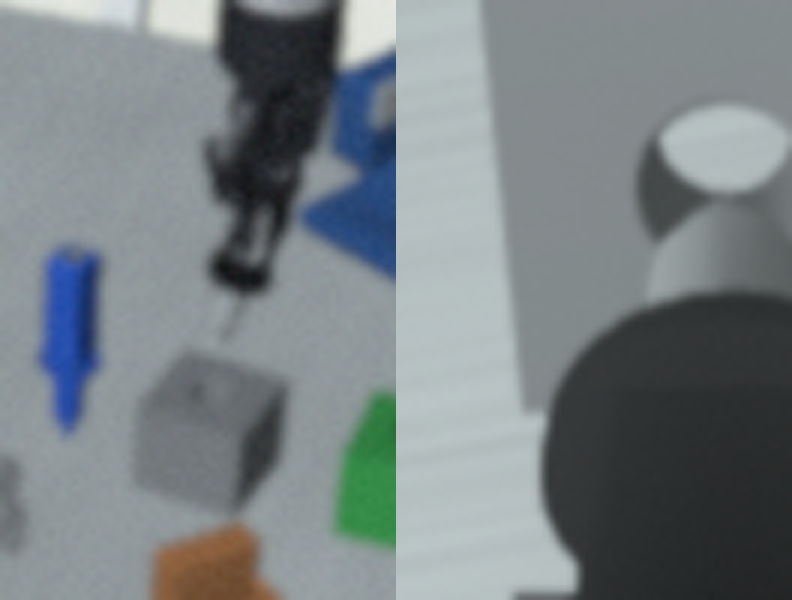

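View pics/w14.png

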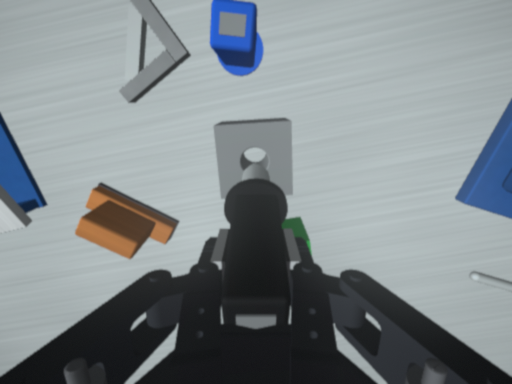

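```bash
python3 -c "
from h import *
w=cv2.imread('pics/w14.png');w=cv2.convertScaleAbs(w,alpha=2.0,beta=10);s=cv2.convertScaleAbs(cv2.imread('pics/s14.png'),alpha=1.5,beta=10)
cv2.imwrite('pics/w14c.png',np.hstack([crop(w,215,140,80,110,5),crop(s,300,100,40,55,10)]))"
```

```text
(no output)
```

View pics/w14c.png

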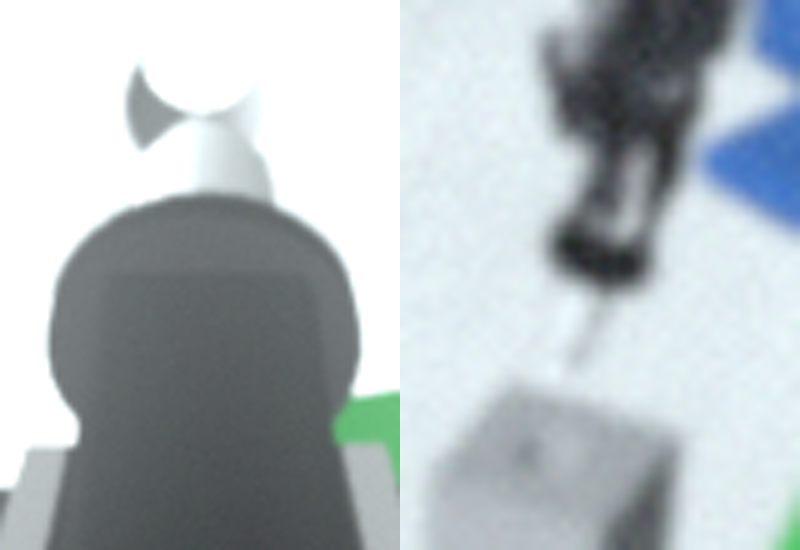

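```bash
cat > ang.py <<'E'
from plan import *
def pred(a,p,y,cw,cs,dz=0):
    ex=np.array([np.cos(y),np.sin(y),0]);ez=np.array([0,0,1.]);a=np.radians(a)
    ax=-np.sin(a)*ex+np.cos(a)*ez; u=np.cos(a)*ex+np.sin(a)*ez; v=np.cross(ax,u); g=p-[0,0,3]+dz*ez
    def circ(d,rad,c): 
        P=np.array([proj(c,g-d*ax+rad*(np.cos(t)*u+np.sin(t)*v)) for t in np.linspace(0,2*np.pi,73)]); return P
    n=circ(92,11,cw);tp=circ(103,5,cw);c1=circ(41,21,cw);c2=circ(47,21,cw)
    return dict(a=np.degrees(a),nose_top=n[:,1].min(),tip_top=tp[:,1].min(),nose_w=np.ptp(n[:,0]),col41=(c1[:,1].min(),c1[:,1].max(),np.ptp(c1[:,0])),col47=(c2[:,1].min(),c2[:,1].max(),np.ptp(c2[:,0])),
      side_tip=proj(cs,g-106*ax).round(1),side_col=proj(cs,g-47*ax).round(1))
if __name__=='__main__':
    p,y=pose();cw=cal('wrist');cs=cal('side')
    for a in (0,5,10,12,15,18,20):
        print({k:np.round(v,1).tolist() for k,v in pred(a,p,y,cw,cs).items()})
E
python3 ang.py
```

```text
{'a': 0.0, 'nose_top': 188.9, 'tip_top': 191.6, 'nose_w': 25.8, 'col41': [197.8, 254.7, 62.4], 'col47': [194.8, 250.2, 60.5], 'side_tip': [321.6, 139.8], 'side_col': [322.8, 126.8]}
{'a': 5.0, 'nose_top': 180.2, 'tip_top': 182.2, 'nose_w': 26.1, 'col41': [193.6, 248.8, 62.9], 'col47': [190.0, 243.9, 61.0], 'side_tip': [319.4, 138.9], 'side_col': [321.8, 126.5]}
{'a': 10.0, 'nose_top': 171.5, 'tip_top': 172.8, 'nose_w': 26.5, 'col41': [189.8, 243.0, 63.5], 'col47': [185.5, 237.7, 61.6], 'side_tip': [317.4, 137.9], 'side_col': [320.8, 126.0]}
{'a': 12.0, 'nose_top': 168.1, 'tip_top': 169.0, 'nose_w': 26.7, 'col41': [188.3, 240.7, 63.7], 'col47': [183.7, 235.2, 61.9], 'side_tip': [316.5, 137.5], 'side_col': [320.5, 125.8]}
{'a': 15.0, 'nose_top': 163.0, 'tip_top': 163.4, 'nose_w': 27.0, 'col41': [186.3, 237.3, 64.2], 'col47': [181.2, 231.6, 62.4], 'side_tip': [315.3, 136.8], 'side_col': [319.9, 125.5]}
{'a': 18.0, 'nose_top': 157.9, 'tip_top': 157.8, 'nose_w': 27.3, 'col41': [184.3, 234.0, 64.7], 'col47': [178.8, 228.0, 62.9], 'side_tip': [314.2, 136.0], 'side_col': [319.4, 125.2]}
{'a': 20.0, 'nose_top': 154.5, 'tip_top': 154.1, 'nose_w': 27.6, 'col41': [183.1, 231.8, 65.0], 'col47': [177.3, 225.6, 63.3], 'side_tip': [313.4, 135.5], 'side_col': [319.0, 124.9]}
```

```bash
python3 -c "
from h import *
L=[]
for f in ('w12','w14'):
    w=cv2.imread(f'pics/{f}.png');w=cv2.convertScaleAbs(w,alpha=3.0,beta=10);L.append(crop(w,216,180,80,150,4))
cv2.imwrite('pics/cmp.png',np.hstack(L))"
```

```text
(no output)
```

View pics/cmp.png

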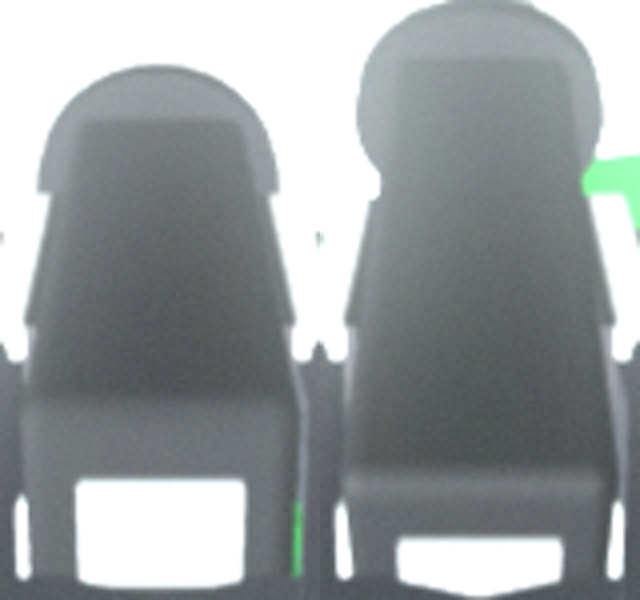

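```bash
cat > fit.py <<'E'
from plan import *
from scipy.optimize import least_squares
# tool-frame camera: evaluate relative to TCP at current pose
p,y=pose();cw=cal('wrist')
ex=np.array([np.cos(y),np.sin(y),0]);ez=np.array([0,0,1.])
def rows(a,dx,dz,inset):
    ax=-np.sin(a)*ex+np.cos(a)*ez;u=np.cos(a)*ex+np.sin(a)*ez;g=p-3*ez+dx*u+dz*ax
    f=lambda d,x: proj(cw,g+d*ax+x*u)[1]
    return np.array([f(-41,14),f(37,14-inset),f(37,6.35),f(-47,21)]),proj(cw,g-92*ax+11*u)[1]
m12=np.array([210.1,279.2,299.6,196.1]);
import sys
def fit(m14,nose):
    res=lambda q:np.concatenate([rows(0,q[0],q[1],q[3])[0]-m12,rows(q[2],q[0],q[1],q[3])[0]-m14,[rows(q[2],q[0],q[1],q[3])[1]-nose]])
    s=least_squares(res,[0,0,.25,1]);print('dx dz a inset',s.x[0].round(2),s.x[1].round(2),np.degrees(s.x[2]).round(2),s.x[3].round(2),'res',s.fun.round(2)); return s.x
    
if __name__=='__main__':
    fit(np.array([194.6,297.1,313.9,179.2]),163.2)
E
python3 fit.py
```

```text
dx dz a inset -4.06 -6.16 15.56 -2.07 res [-0.02 -1.48 -1.91  1.4   0.52  2.07 -0.76  1.99 -0.22]
```

The fit gives a tilt of about 15.6°. The rim geometry gives about 16.5° and the nose silhouette about 15°, all close to the 15° wanted. Firming the grip and carrying the probe to hover over the ring.

```bash
python3 -c "
from plan import *
plan([515,42.5,212],2.5,14)"
```

```text
from [ 466.2 -324.   208.8] -11.2 move [ 48.8 366.5   3.2] turn units -1.71 tool [ -0.78 -12.3   -0.11]
-0.06 -0.88 -0.01 -0.12 ; -0.04 -0.88 -0.01 -0.12 ; -0.02 -0.88 -0 -0.12 ; -0.01 -0.88 -0.01 -0.12 ; 0 -0.88 -0.01 -0.12 ; 0.02 -0.88 -0.01 -0.12 ; 0.03 -0.88 -0 -0.12 ; 0.05 -0.88 -0.01 -0.12 ; 0.06 -0.87 -0.01 -0.12 ; 0.08 -0.88 -0.01 -0.12 ; 0.09 -0.88 -0 -0.12 ; 0.11 -0.87 -0.01 -0.12 ; 0.12 -0.87 -0.01 -0.12 ; 0.13 -0.87 -0.01 -0.12 ; 
end [514.9  42.4 212.1] 2.24
```

Call:
carry_out(rows="0 0 0 -0.15 0;0 -0.05 -0.5 0 -0.12;0 -0.05 -0.8 0 -0.12;0 0 -0.85 0 -0.12;0 0 -0.85 0 -0.12;0 0 -0.85 0 -0.12;0 0 -0.85 0 -0.12;0 0.05 -0.85 0 -0.12;0 0.05 -0.85 0 -0.12;0 0.05 -0.85 0 -0.12;0 0.1 -0.85 0 -0.12;0 0.1 -0.85 0 -0.12", newtons=60)

```text
clock: 23.62
eef_pos: [502.8, -56.0, 213.8]
tcp_rot: [-3.141, 0.0, -0.01]
contact_force: [0.2, 1.3, -1.9]
opening: 0.322
```

```bash
python3 -c "
from plan import *
st();plan([515,42.5,212],2.5,5)"
```

```text
t 23.62 [502.8 -56.  213.8] [-1.7998e+02  3.0000e-02 -5.6000e-01] F [ 0.18  1.32 -1.87] M [ 0.03  -0.041 -0.051] op 0.322 q [-0.11  0.21  1.92  0.    1.    1.47]
from [502.8 -56.  213.8] -0.56 move [12.2 98.5 -1.8] turn units -0.38 tool [ 0.38 -3.29  0.06]
0.08 -0.66 0.01 -0.08 ; 0.08 -0.65 0.01 -0.08 ; 0.09 -0.66 0.02 -0.08 ; 0.1 -0.65 0.01 -0.08 ; 0.1 -0.66 0.01 -0.08 ; 
end [515.   42.6 212. ] 2.64
```

Call:
carry_out(rows="0 0.08 -0.8 0 -0.1;0 0.08 -0.8 0 -0.1;0 0.1 -0.8 0 -0.1;0 0.1 -0.6 0 -0.05;0 0 -0.1 0 0;0 0 0 0 0;0 0 0 0 0")

```text
clock: 24.5
eef_pos: [513.0, 34.9, 214.0]
tcp_rot: [3.141, 0.0, 0.037]
contact_force: [0.1, -0.5, -2.3]
opening: 0.321
```

```bash
python3 -c "
from plan import *
st()
w=r.grab_frame('wrist');s=r.grab_frame('side');cv2.imwrite('pics/w15.png',w);cv2.imwrite('pics/s15.png',s)
w2=cv2.convertScaleAbs(w,alpha=1.5);cv2.imwrite('pics/w15c.png',np.hstack([crop(w2,205,110,100,120,4),crop(s,215,130,100,120,4)]))"; python3 ang.py | grep 15.0
```

```text
t 24.5 [513.   34.9 214. ] [1.7999e+02 1.0000e-02 2.1300e+00] F [ 0.08 -0.54 -2.28] M [-0.031  0.032 -0.031] op 0.321 q [ 0.07  0.23  1.91 -0.    1.01  1.6 ]
{'a': 15.0, 'nose_top': 163.2, 'tip_top': 163.7, 'nose_w': 27.0, 'col41': [186.4, 237.6, 64.2], 'col47': [181.4, 231.8, 62.4], 'side_tip': [269.3, 190.0], 'side_col': [273.7, 177.8]}
```

View pics/w15c.png

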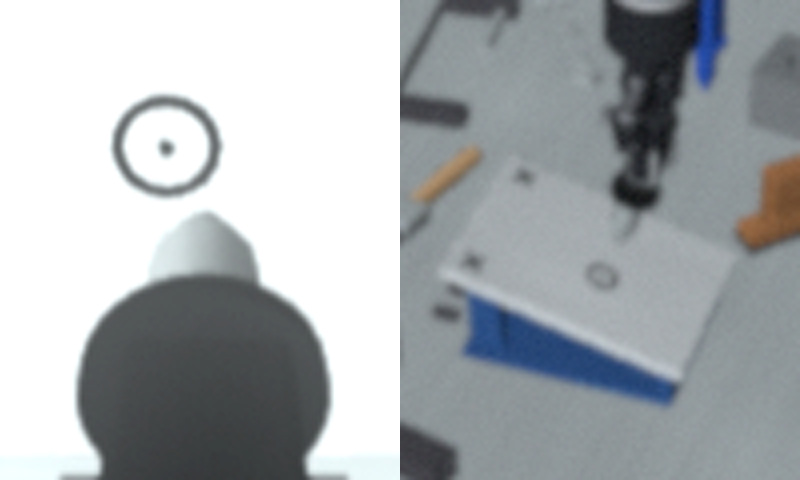

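View pics/w15.png

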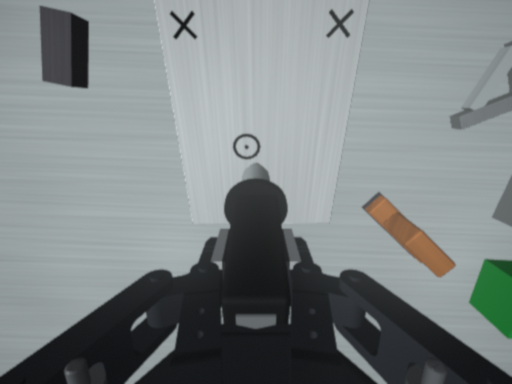

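The wrist crop shows the nose leaning towards the ring. The ring centre is at (246,146.5) and the nose/tip end at column 256, row 162.5, with the tilt unchanged. Working out the remaining offset.

```bash
cat > off.py <<'E'
from plan import *
import sys
u,v=map(float,sys.argv[1:3])
p,y=pose();c=cal('wrist')
O=np.array([562.7,29.2,76.]);M=R.from_euler('z',np.radians(2.5)).as_matrix()@R.from_euler('y',-np.radians(15)).as_matrix();n=M[:,2]
for sh in (0,2.):   # plane origin offset along x as seen by wrist cam
    Xr=onplane(c,u,v,O+[sh,0,0],n)
    a=np.radians(15.3);ex=np.array([np.cos(y),np.sin(y),0])
    tip=p+[0,0,-3]+106*(np.sin(a)*ex-np.cos(a)*np.array([0,0,1]))
    print('ring',Xr.round(1),'tip',tip.round(1),proj(c,tip).round(1),'plate comps of (ring-tip)',(M.T@(Xr-tip)).round(1),'tool units',(frame(y)@(Xr-tip)/30).round(3))
E
python3 off.py 246.1 146.4; python3 -c "
from plan import *
c=cal('side');print(tri([ray(cal('wrist'),246.1,146.4),ray(c,215+602/4-.4,130+276/4-.4),ray(cal('top'),225+180/5-.4,155+272/5-.4)]))"
```

```text
ring [552.9  45.6  73.6] tip [541.   35.9 108.8] [255.6 166.7] plate comps of (ring-tip) [  2.7   9.2 -37.2] tool units [ 0.406 -0.309  1.173]
ring [552.8  45.6  73. ] tip [541.   35.9 108.8] [255.6 166.7] plate comps of (ring-tip) [  2.5   9.2 -37.7] tool units [ 0.403 -0.31   1.192]
[441.78348429  31.36336929 146.07887352]
```

Call:
carry_out(rows="0 0.1 -0.15 0 0;0 0 -0.16 0 0;0 0.1 0 0.35 0;0 0.1 0 0.35 0;0 0.04 0 0.18 0;0 0 0 0 0;0 0 0 0 0")

```text
clock: 25.48
eef_pos: [523.0, 45.0, 187.6]
tcp_rot: [3.142, -0.0, 0.038]
contact_force: [0.6, 0.8, -1.9]
opening: 0.323
```

```bash
python3 -c "
from plan import *
st()
w=r.grab_frame('wrist');s=r.grab_frame('side');cv2.imwrite('pics/w16.png',w);cv2.imwrite('pics/s16.png',s)
w2=cv2.convertScaleAbs(w,alpha=1.2);cv2.imwrite('pics/w16c.png',np.hstack([crop(w2,215,130,80,96,5),crop(s,245,150,40,48,10)]))"
```

```text
t 25.48 [523.   45.  187.6] [180.    -0.     2.16] F [ 0.6   0.84 -1.85] M [0.035 0.006 0.01 ] op 0.323 q [ 0.08  0.28  1.91 -0.    0.96  1.62]
```

View pics/w16c.png

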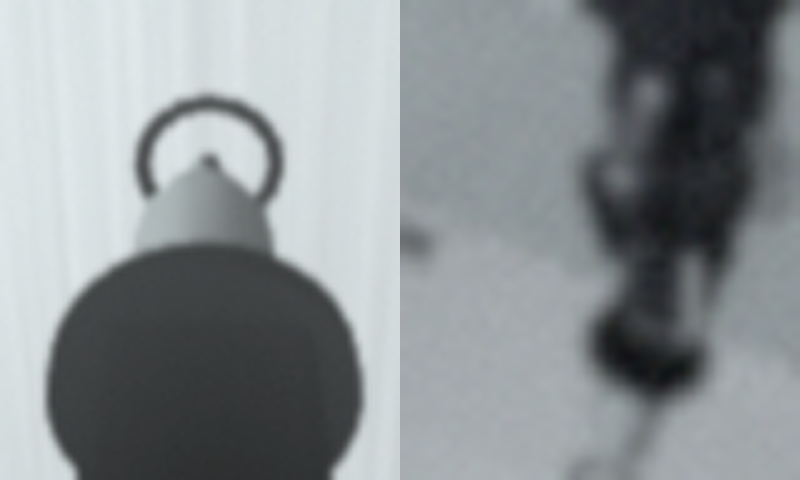

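```bash
python3 off.py 256.3 161.6
```

```text
ring [553.8  45.7  73.8] tip [551.   46.1  82.6] [255.7 166.8] plate comps of (ring-tip) [ 0.3 -0.6 -9.2] tool units [0.09  0.018 0.294]
ring [553.7  45.7  73.2] tip [551.   46.1  82.6] [255.7 166.8] plate comps of (ring-tip) [ 0.1 -0.6 -9.7] tool units [0.087 0.018 0.313]
```

The ring dot sits at (256.4,161.6), directly above the tip end; the residual is under 1 mm sideways, with about 9.4 mm left to contact. Approaching along the plate normal.

Call:
carry_out(rows="0 0.04 0.02 0.13 0;0 0.03 0 0.13 0;0 0 0 0 0")

```text
clock: 25.95
eef_pos: [524.9, 44.6, 179.4]
tcp_rot: [3.142, 0.001, 0.038]
contact_force: [-1.1, -0.9, -1.1]
opening: 0.32
```

```bash
cat > f.py <<'E'
from plan import *
import time
L=[];P=[]
s=r.sense();n=np.array([-np.sin(np.radians(15)),0,np.cos(np.radians(15))])
print(s['clock'],s['eef_pos'].round(2),'F',s['contact_force'].round(2),'Fn',(s['contact_force']@n).round(2),'M',s['wrist_torque'].round(3))
E
python3 f.py
```

```text
25.95 [524.93  44.56 179.4 ] F [-1.13 -0.93 -1.06] Fn -0.73 M [-0.028  0.034  0.017]
```

Call:
carry_out(rows="0 0.01 0 0.03 0;0 0 0 0 0")

```text
clock: 26.2
eef_pos: [525.3, 44.6, 178.9]
tcp_rot: [-3.142, 0.0, 0.038]
contact_force: [-0.5, -0.3, -1.8]
opening: 0.314
```

Call:
carry_out(rows="0 0.01 0 0.03 0;0 0 0 0 0")

```text
clock: 26.45
eef_pos: [525.6, 44.6, 178.0]
tcp_rot: [-3.142, 0.0, 0.038]
contact_force: [-0.3, 0.1, -0.9]
opening: 0.321
```

Call:
carry_out(rows="0 0.01 0 0.03 0;0 0 0 0 0")

```text
clock: 26.7
eef_pos: [525.9, 44.6, 177.1]
tcp_rot: [-3.142, 0.0, 0.038]
contact_force: [-0.7, 1.2, -0.6]
opening: 0.319
```

```bash
python3 f.py; python3 -c "
from plan import *
w=r.grab_frame('wrist');cv2.imwrite('pics/w17.png',w)
w2=cv2.convertScaleAbs(w,alpha=1.2);cv2.imwrite('pics/w17c.png',crop(w2,215,130,80,96,5))"
```

```text
26.7 [525.94  44.64 177.07] F [-0.71  1.17 -0.6 ] Fn -0.4 M [-0.038  0.211  0.028]
```

View pics/w17c.png

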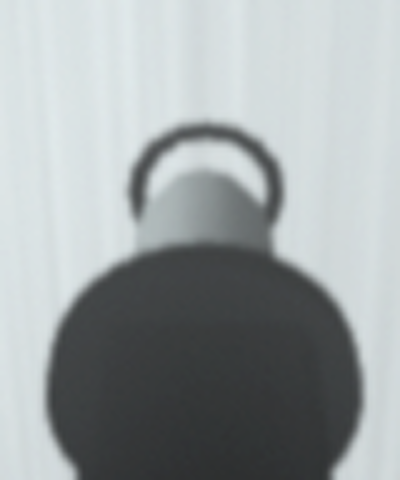

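Call:
carry_out(rows="0 0.01 0 0.03 0;0 0 0 0 0")

```text
clock: 27.0
eef_pos: [526.2, 44.6, 176.1]
tcp_rot: [3.142, 0.0, 0.038]
contact_force: [-0.7, -0.3, -0.3]
opening: 0.317
```

Call:
carry_out(rows="0 0.01 0 0.03 0;0 0 0 0 0")

```text
clock: 27.25
eef_pos: [526.5, 44.7, 175.2]
tcp_rot: [-3.142, 0.0, 0.038]
contact_force: [-0.7, -0.1, 2.0]
opening: 0.319
```

Call:
carry_out(rows="0 0 0 0 0")

```text
clock: 27.38
eef_pos: [526.5, 44.7, 175.3]
tcp_rot: [-3.142, 0.0, 0.038]
contact_force: [-2.5, 0.4, 0.9]
opening: 0.316
```

```bash
python3 f.py
```

```text
27.375 [526.51  44.65 175.29] F [-2.52  0.38  0.89] Fn 1.52 M [ 0.011  0.395 -0.054]
```

Call:
carry_out(rows="0 0 0 0 0")

```text
clock: 27.5
eef_pos: [526.5, 44.6, 175.3]
tcp_rot: [-3.142, 0.0, 0.038]
contact_force: [-2.1, 0.5, 0.6]
opening: 0.319
```

```bash
python3 f.py;python3 -c "
from plan import *
w=r.grab_frame('wrist');s=r.grab_frame('side');cv2.imwrite('pics/w18.png',w);cv2.imwrite('pics/s18.png',s)
w2=cv2.convertScaleAbs(w,alpha=1.2);cv2.imwrite('pics/w18c.png',np.hstack([crop(w2,215,130,80,96,5),crop(s,245,160,40,48,10)]))"
```

```text
27.5 [526.5   44.65 175.29] F [-2.11  0.45  0.59] Fn 1.11 M [ 0.014  0.425 -0.017]
```

View pics/w18c.png

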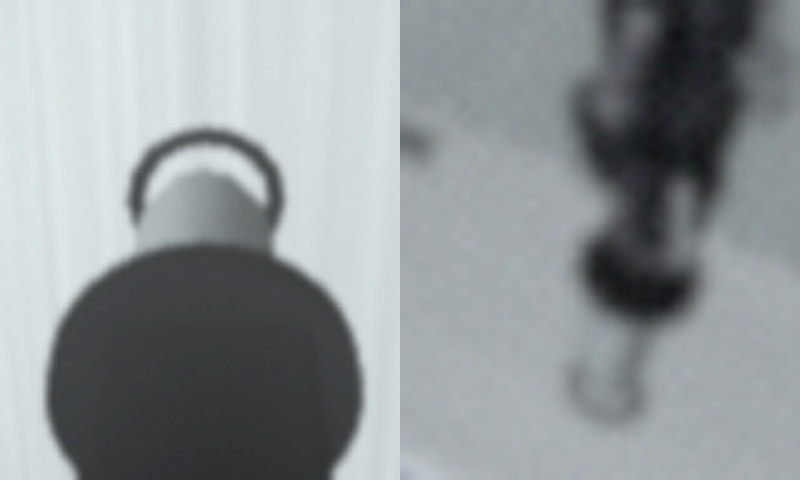

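Call:
carry_out(rows="0 0 0 0 0")

```text
clock: 27.72
eef_pos: [526.5, 44.7, 175.3]
tcp_rot: [-3.142, 0.0, 0.038]
contact_force: [-1.0, -0.3, 0.9]
opening: 0.32
```

Call:
carry_out(rows="0 0 0 0 0")

```text
clock: 27.85
eef_pos: [526.5, 44.6, 175.3]
tcp_rot: [-3.142, 0.0, 0.038]
contact_force: [-3.0, -0.2, 0.9]
opening: 0.32
```

Call:
carry_out(rows="0 0 0 0 0")

```text
clock: 27.98
eef_pos: [526.5, 44.6, 175.3]
tcp_rot: [3.142, 0.0, 0.038]
contact_force: [-2.6, -0.0, 0.7]
opening: 0.323
```

```bash
python3 f.py
python3 - <<'E'
from plan import *
p,y=pose();c=cal('wrist');ex=np.array([np.cos(y),np.sin(y),0])
for a in (13,15.3,17):
  a=np.radians(a)
  for d in (106,101): print(np.degrees(a),d,proj(c,p+[0,0,-3]+d*(np.sin(a)*ex-np.cos(a)*np.array([0,0,1]))).round(1))
w=cv2.imread('pics/w18.png')
w1=cv2.convertScaleAbs(cv2.imread('pics/w14.png'),alpha=3.0,beta=10);w2=cv2.convertScaleAbs(w,alpha=3.0,beta=10)
t=cv2.convertScaleAbs(r.grab_frame('top'))
cv2.imwrite('pics/cmp2.png',np.hstack([crop(w1,216,180,80,150,4),crop(w2,216,180,80,150,4)])); cv2.imwrite('pics/t18.png',crop(t,80,80,360,200,2))
E
```

```text
27.975 [526.53  44.64 175.27] F [-2.58 -0.01  0.74] Fn 1.38 M [0.052 0.453 0.036]
13.0 106 [255.7 171.1]
13.0 101 [255.7 173.7]
15.300000000000002 106 [255.7 166.7]
15.300000000000002 101 [255.7 169.5]
17.0 106 [255.7 163.5]
17.0 101 [255.7 166.4]
```

View pics/cmp2.png

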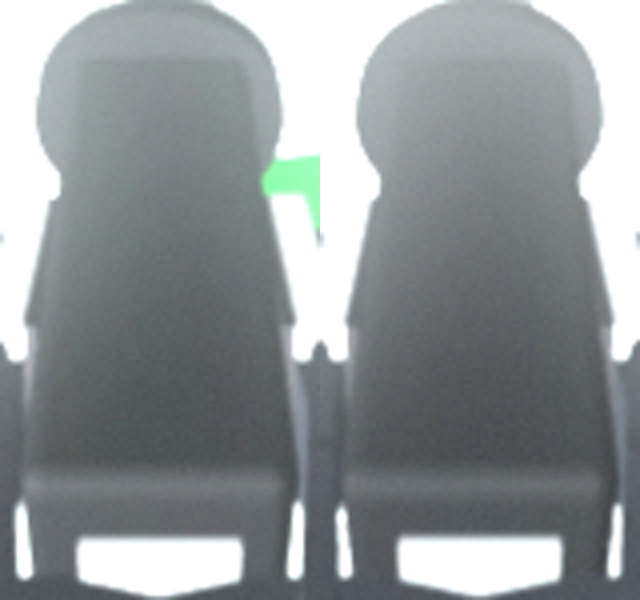

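View pics/t18.png

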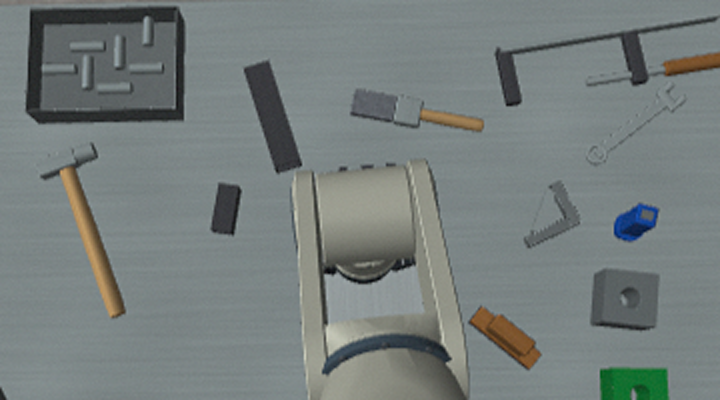

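Final checks:
- **Tilt:** the grip edges match the pre-press view, so the probe has not slipped or turned.
- **Force:** about 3.5 N along the normal, roughly half-way in.
- **Position:** the tip is within about 1–2 mm of the ring centre.
- **Chips and scraper:** three chips on the table past the high edge; scraper standing clear.

Handing in.

```bash
python3 -c "
from rig import r
print(r.sign_off())"
```

```text
the job is handed in; nothing more can be done
None
```

I handed the job in at about 28 s of the 61 s allowed, with the arm still holding the probe on the ring. I got no verdict back.

**Scraper:** I took it by its rib and wiped the three chips uphill off the plate's high edge. I then stood it upright on its foot, to the right of the plate. The last pictures show the chips on the table just past the high edge and the scraper standing clear. The plate showed empty in the picture taken after the wipe; in the last top view the arm covers most of it. The other things look unmoved.

**Probe:** The tool can only point straight down, so I tilted the black probe about 15° in the jaws by pulling it against the rim of its stand's hole. I then carried it to the ring and pressed it in along the plate's normal.

**Last checks on the hold:**
- **Tilt:** about 15.6° from the wrist picture, against 15° wanted. Two rougher estimates gave 15° and 16.5°. The picture did not change when I pressed, so the probe did not slip in the jaws.
- **Position:** the tip is within about 1–2 mm of the ring's centre.
- **Push depth:** the force along the normal averaged about 3.5 N, which means about 5 mm in. The readings are noisy, by about 0.5 N either way.

**Checks that disagreed:** the camera geometry alone gave a push depth of about 3.4 mm, give or take 1 mm, and I went by the force. The force also showed about 1.4 N sideways at the tip, probably friction. The cameras differed by up to 3–4 mm on positions along x, so I did the final alignment only in the wrist picture.

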